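# Turn over a display riser against the bench fence

### The arm

A 6-joint arm with a two-finger parallel gripper is mounted at the origin on the work surface. World frame = base frame: x ahead of the robot, y to its left, z up, the work surface at z = 0. Lengths are in m, angles in rad, forces in N, time in s.
With the tool pointing down it reaches from about 0.375 to 0.975 m from the base axis. Payload 3.8 kg.
Tool frame: the origin (TCP) lies on the mounting face of the last link; the fingertips stand 173 mm ahead of it and the grasp point (between the pads) lies 155 mm ahead of it; z points along the fingers, y is the direction in which the jaws open and shut (so a half turn about z gives the same grasp; the last joint's range is limited). The gripper opens to 85 mm and grips with 20 to 120 N. Pads are 22 mm wide; open, the fingers measure 114 mm over their backs; the gripper's body (76 mm by 85 mm) begins 54 mm behind the grasp point. The pads swing forward as they close: fully open they stand 13 mm farther back than shut.
Start: joints at [1.3, 0.264, 1.604, -0, 1.274, -0.037], TCP at [0.156, 0.657, 0.405] pointing down, gripper open.
Joint ranges: [-2.63, 2.63], [-0.94, 2.18], [0.31, 2.57], [-1.31, 4.45], [0, 2.66], [-2.55, 2.55]. Speed limits (rad/s): [2.57, 2.57, 3.14, 3.14, 3.14, 3.14].

### API

Orientations are given as a rotation vector (axis times angle).
In Python, from workcell import bot, imaging, order gives the robot as it stands. The module is installed in compiled form; this text tells all that it offers.
- The arm moves only by the shell command python3 -m creep 'ROWS' [OPENING] [FORCE]. ROWS is JSON, a list of rows, each an object with "slide": the shift along the tool's x, y, z each as a share of 25 mm, from -1 to 1, a list of three; "angular": the turn, a rotation vector about the tool's x, y, z each as a share of 4 degrees, from -1 to 1, a list of three. A call has 1 to 5 rows; each row shifts and turns the commanded pose from where the row before left it, along the tool's axes as they then stand; what a row does not reach is not made up. A row lasts 1/12 s, in which the tool goes at most 41.7 mm and 7.16 degrees, less where a joint would pass 70% of its speed; a pose out of reach is approached as far as the arm can. A call with a number of a shift or a turn outside -1 to 1 is refused whole. A call with a gripper value outside its range is refused whole. OPENING is the closure, from -1 (fully open) to 1 (shut), set as the call begins (- or left out, the last holds). The fingers move at their own pace and stop on an object; FORCE is the grip in N (left out, the last holds). Time passes only in rows, so rows that do not move let the fingers close. It gives the time, the measured TCP pose, the force and the opening at its end, in the units of the state.
- bot.read_state(): the state, without advancing time (a new reading comes with each control period).
- imaging.read_camera(name): name is "side" or "top"; returns (picture, depth): 420x560x3 uint8, red, green, blue; 420x560 float32, m along the optical axis (not along the pixel's ray), 0 where there is no reading.
- imaging.camera_model(name): a dict with "fovy" (degrees; the focal length in pixels is half the picture's height over the tangent of half this angle, whatever the lens; pixels are square), "cx", "cy" (the principal point, pixels), "camera_from_world" (4x4, takes a point from world to camera coordinates). Camera axes: x right, y down, z forward; pixel columns grow to the right and rows downward; lengths in m; the calibration is good to about 2 mm. A picture is of the moment at which its call begins. camera_model takes no time and is no camera call.
- order.finish_job(): hands the job in, once; it reports no verdict.
The state is a dict: "time": time; "q": joint angles; "joint_vel": joint speeds; "joint_torque": joint torques, N m; "tool_pos": TCP position; "tcp_rot": TCP orientation; "wrist_force": force on the tool from outside, world axes, zero at the start; "torque": the same for the moment, N m; "width": opening from 0.0 (shut) to 1.0 (fully open).
Only numpy, scipy, OpenCV 4.12 (cv2) and the standard library are available. Lean on these libraries where they do the work, as an engineer would, in place of code of your own. Each camera call takes 0.05 s, during which the arm holds its last target.

### The job

At this craft stand a freshly glued plywood display riser sits on its two rails with a press weight on it. Lift the weight off and set it upright on the round cork mat, then turn the riser over: tip it up on edge against the steel fence and lower it, without letting it slam down, onto its top so that the rails point up. Finish with it lying flat, one edge pushed snug and square against the front of the fence and its rails running straight away from the fence, and leave the paint pot, bottle and mug where they are.

Things in the scene. Friction and masses are not known exactly. Their poses are not given: they have to be found in the camera images.
- fence: Dark steel angle bar fixed to the bench, 420 mm long (y), 45 mm high, a row of holes in its upright leg. Origin at bench level at the middle of its flat front face (towards the robot), which is the plane x = 0; x points away from the robot, y along the fence, z up. A 45 mm wide foot lies behind the face.
- riser_mid (a point): Centre of a plywood riser, 0.22 kg: board 130 (x) x 160 (y) x 10 mm on two rails 36 mm high, 16 mm wide, full length along x, flush with the board at y = +-80; between them a 128 x 36 mm tunnel open at both x ends, one facing the fence. 46 mm high over all, origin half-way; board at z = 13 to 23 mm, z from rails to board (down once turned over). Slides when pushed; stood on an x end it stays up.
- weight_mid (a point): Centre of the dark steel press weight, 58 mm high over all: block 90 mm (x) by 56 mm (y) by 26 mm high, and on top of it a central upright grip rib 64 mm (x) by 16 mm (y) by 32 mm high. Origin half-way up (29 mm above its underside), so the rib spans z = -3 to +29 mm. About 0.7 kg. Starts standing on the riser's board.
- mat: Round cork mat, 120 mm diameter, 4 mm thick, fixed on the bench. Origin at the centre of its underside, z up.
- paint_pot: Bystander: clear lidded paint pot, 60 mm diameter, 75 mm high, standing near one end of the fence. Origin at the centre of its underside, z up.
- varnish: Bystander: white bottle, 58 mm diameter, 165 mm high, standing near the other end of the fence. Origin at the centre of its underside, z up.
- brush_mug: Bystander: steel mug 72 mm diameter, 95 mm high, with brushes standing up to about 170 mm. Origin at the centre of its underside, z up.
Mind the look-alikes: they are no part of the job. Of the things like the part that bears riser_mid, leave any that is white; of the rest the smaller one is meant. What is shaped like the part that bears weight_mid but blue or orange is not meant.

How it is judged:
On the way, in this order (a step that is already met when the one before it is completed fails the run):
1. the press weight stands upright on the cork mat, let go (horizontal distance between weight_mid and mat below 0.03 m and angle between weight_mid's own z axis and vertical below 0.12 rad and height (world z) of weight_mid below 0.04 m and contact force between weight and the fingers below 0.1 N), for 0.2 s.
2. the riser is tipped up on edge (within about 20 degrees of upright) at the fence, standing on the bench within about 20 mm of its face (angle between riser_mid's own z axis and vertical between 1.22 and 1.92 rad and x of riser_mid in the frame of fence above -0.045 m and height (world z) of riser_mid below 0.085 m), for 0.1 s.
At the end, for the whole second after the job is handed in: Riser flat on its top, rails up (4 degrees), at rest in front of the fence: edge within 12 mm of its face, square within 0.1 rad, centre within 130 mm of the fence middle along it; weight upright on the mat, centre within 30 mm of the mat centre (angle between riser_mid's own z axis and vertical above 3.06 rad and height (world z) of riser_mid below 0.028 m and x of riser_mid in the frame of fence between -0.077 and -0.055 m and y of riser_mid in the frame of fence between -0.13 and 0.13 m and angle between the x axis of riser_mid and the x axis of fence, either way round below 0.1 rad and linear speed of riser below 0.02 m/s and horizontal distance between weight_mid and mat below 0.03 m and angle between weight_mid's own z axis and vertical below 0.12 rad and height (world z) of weight_mid below 0.04 m); the robot touches nothing.
It fails at once if the paint pot, bottle or brush mug is moved more than 25 mm or tipped over (distance of any of paint_pot, varnish, brush_mug from where it was at the start of the episode above 0.025 m or angle between any of paint_pot, varnish, brush_mug's own z axis and vertical above 0.5 rad).
It fails at once if the weight is tipped over (more than 45 degrees) (angle between weight_mid's own z axis and vertical above 0.8 rad).
It fails at once if the riser is thrown or slammed down (its centre faster than 0.8 m/s) (linear speed of riser above 0.8 m/s).
It also fails if it takes over 72 s, if anything falls off the work surface, if the arm or the gripper's body presses on something with over 40 N, if the wrist force passes 120 N, or if a joint passes its speed limit or range.

## Working session

There is one attempt and no reset: what is moved stays moved. The work goes in short steps, Python scripts to look and compute and a shell command to move; the robot and the scene stay as the last step left them, time stands still between calls to the robot, and variables do not carry over. Pictures are saved under pics/ and viewed, and the job is handed in when it is done.

```bash
mkdir -p pics; ls; python3 - <<'E'
from workcell import bot, imaging, order
import cv2
print(bot.read_state())
for n in ["side","top"]:
    p,d=imaging.read_camera(n); cv2.imwrite(f"pics/{n}0.png",p[:,:,::-1]); m=imaging.camera_model(n); print(n,m,(d>0).mean())
E
```

```text
pics
{'time': 0.0, 'q': array([ 1.30009505e+00,  2.64760220e-01,  1.60538628e+00,  2.26186008e-05,
        1.27372482e+00, -3.68922445e-02]), 'joint_vel': array([-0.00066755,  0.00110595,  0.00145328, -0.00271628, -0.00033761,
        0.0008073 ]), 'joint_torque': array([ 3.43681877e-04, -5.15124714e+01, -3.67302239e+01,  1.06697262e-04,
        1.31706076e-02, -1.28326469e-06]), 'tool_pos': array([0.1562862 , 0.65629708, 0.40335021]), 'tcp_rot': array([-0.36639732, -3.11977845,  0.00353145]), 'wrist_force': array([-0.13552203,  0.16861478, -0.07110244]), 'torque': array([ 0.00232498,  0.02260202, -0.00405042]), 'width': 1.0036432269389974}
side {'fovy': 50.762214566943456, 'cx': 286.07051737444493, 'cy': 209.2985318470097, 'camera_from_world': array([[ 0.99895094, -0.04245321, -0.01716817, -0.47518186],
       [-0.03693281, -0.52525202, -0.85014486,  0.08176736],
       [ 0.02707376,  0.84988708, -0.52626891,  1.17477898],
       [ 0.        ,  0.        ,  0.        ,  1.        ]])} 0.9957610544217687
top {'fovy': 50.256045462771624, 'cx': 277.3549796033107, 'cy': 207.45104398736856, 'camera_from_world': array([[-0.02059022, -0.9997328 , -0.01050604,  0.03293738],
       [-0.99336118,  0.0216463 , -0.11298236,  0.50025386],
       [ 0.11317959,  0.00810996, -0.99354145,  1.23303492],
       [ 0.        ,  0.        ,  0.        ,  1.        ]])} 0.9961522108843538
```

View pics/side0.png

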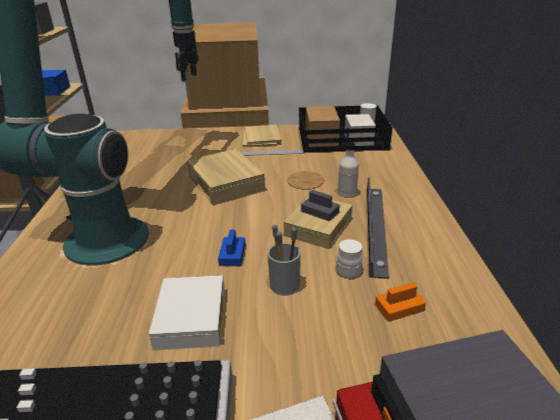

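View pics/top0.png

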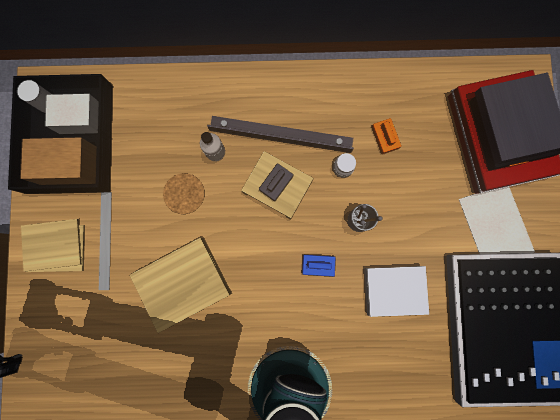

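The top view shows the riser at about (277,185) with the weight at (276,181), the fence from (212,122) to (352,142), and the mat at (184,193). The pot is at (345,165), the bottle at (210,147) and the mug at (362,217). Next I'll measure these.

```bash
cat > h.py <<'E'
from workcell import bot, imaging, order
import cv2, numpy as np
from scipy.spatial.transform import Rotation as R
def cloud(name,save=None):
    p,d=imaging.read_camera(name); m=imaging.camera_model(name)
    if save: cv2.imwrite(f"pics/{save}.png",p[:,:,::-1])
    f=p.shape[0]/2/np.tan(np.radians(m["fovy"]/2))
    v,u=np.mgrid[:p.shape[0],:p.shape[1]]
    c=np.stack([(u-m["cx"])/f*d,(v-m["cy"])/f*d,d],-1)
    T=np.linalg.inv(m["camera_from_world"])
    w=c@T[:3,:3].T+T[:3,3]; w[d==0]=np.nan
    return p,d,w
def rect(pts):
    r=cv2.minAreaRect((pts[:,:2]*1000).astype(np.float32)); return r, cv2.boxPoints(r)
E
python3 - <<'E'
from h import *
p,d,w=cloud("top")
np.savez("top0.npz",p=p,w=w)
cv2.imwrite("pics/top0z.png",cv2.resize(p[100:240,150:400,::-1],None,fx=3.2,fy=3.2,interpolation=cv2.INTER_CUBIC))
v,u=np.mgrid[:420,:560]
def box(a,b,c,e,zl,zh): 
    m=(u>=a)&(u<=b)&(v>=c)&(v<=e)&(w[...,2]>zl)&(w[...,2]<zh); return w[m]
for n,a in dict(riser=(235,320,145,225,.038,.053),wt_block=(250,300,160,210,.062,.08),rib=(250,300,160,210,.09,.12),fence_top=(205,358,110,155,.033,.055),pot=(325,362,145,185,.06,.09),bottle=(195,230,125,165,.03,.3),bottletop=(195,230,125,165,.14,.2),mug=(340,380,195,235,.08,.11),mat=(160,207,170,217,.001,.008),table=(300,340,200,240,-.05,.05)).items():
    q=box(*a); r,b=rect(q); print(n,len(q),"z",np.round(np.percentile(q[:,2],[5,50,95]),4),"c",np.round(r[0],1),"sz",np.round(r[1],1),"ang",round(r[2],1)); print("   ",np.round(b,0).tolist())
E
```

```text
riser 1940 z [0.042  0.0459 0.0501] c [565.6  22. ] sz [160.  130.8] ang 59.6
    [[469.0, -14.0], [582.0, -80.0], [662.0, 58.0], [550.0, 124.0]]
wt_block 508 z [0.0672 0.0718 0.0755] c [568.3  24.6] sz [56.5 90.8] ang 53.2
    [[515.0, 29.0], [588.0, -25.0], [622.0, 20.0], [549.0, 74.0]]
rib 150 z [0.099  0.1033 0.1063] c [567.7  25. ] sz [16.4 62.9] ang 53.0
    [[538.0, 37.0], [588.0, -0.0], [598.0, 13.0], [547.0, 50.0]]
fence_top 500 z [0.035  0.044  0.0487] c [664.   18.4] sz [418.8  84.4] ang 79.6
    [[585.0, -180.0], [668.0, -195.0], [743.0, 217.0], [660.0, 232.0]]
pot 304 z [0.0688 0.0745 0.0789] c [ 616.  -168.8] sz [51.7 52.1] ang 23.9
    [[582.0, -155.0], [603.0, -203.0], [650.0, -182.0], [629.0, -134.0]]
bottle 585 z [0.0376 0.1079 0.1653] c [689.8 193.3] sz [67.1 96.1] ang 78.6
    [[636.0, 170.0], [730.0, 151.0], [743.0, 217.0], [649.0, 236.0]]
bottletop 103 z [0.1548 0.1641 0.1684] c [672.  200.7] sz [25.5 25. ] ang 82.2
    [[658.0, 190.0], [683.0, 186.0], [686.0, 212.0], [661.0, 215.0]]
mug 170 z [0.0824 0.0936 0.099 ] c [ 463.1 -209.6] sz [69.1 70.5] ang 43.7
    [[414.0, -208.0], [463.0, -259.0], [512.0, -211.0], [464.0, -160.0]]
mat 1412 z [0.0013 0.0037 0.0071] c [550.9 293.7] sz [137.8 139.3] ang 89.6
    [[481.0, 225.0], [620.0, 224.0], [621.0, 362.0], [482.0, 363.0]]
table 1676 z [-0.0043 -0.0001  0.004 ] c [465.6 -98.8] sz [117.5 115.8] ang 88.8
    [[406.0, -156.0], [522.0, -159.0], [525.0, -41.0], [409.0, -39.0]]
```

View pics/top0z.png

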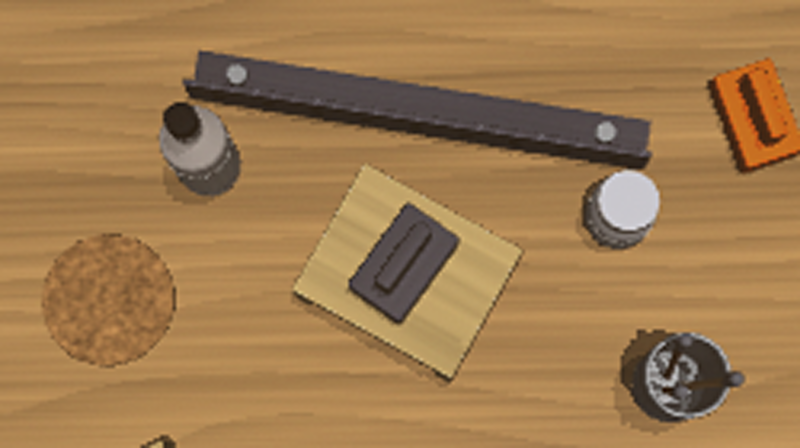

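Depth agrees with the known sizes: the riser measures 160 x 131 mm with its top at z = 0.046, and the block 91 x 56 mm. Next are the mat, fence face and bottle base, then the first move.

```bash
cat >> h.py <<'E'
def plan(target, yaw_y=None, rot=None):
    """shift & turn needed in current tool axes; prints rows units"""
    s=bot.read_state(); Rm=R.from_rotvec(s["tcp_rot"]); 
    d=Rm.inv().apply(np.array(target)-s["tool_pos"])
    print("tool_pos",s["tool_pos"].round(4),"slide units(25mm)",(d/.025).round(2))
    if rot is not None: print("turn units(4deg)",np.degrees((Rm.inv()*rot).as_rotvec()/4).round(2))
def toolrot(zdir,ydir):
    z=np.array(zdir,float);z/=np.linalg.norm(z); y=np.array(ydir,float); y-=z*(y@z); y/=np.linalg.norm(y)
    return R.from_matrix(np.stack([np.cross(y,z),y,z],1))
def down(yawdeg):
    a=np.radians(yawdeg); return toolrot([0,0,-1],[np.cos(a),np.sin(a),0])
E
python3 - <<'E'
from h import *
f=np.load("top0.npz"); p,w=f["p"],f["w"]
v,u=np.mgrid[:420,:560]
hsv=cv2.cvtColor(p,cv2.COLOR_RGB2HSV)
print(hsv[193,184],hsv[193,220],hsv[132,280])
lab=cv2.cvtColor(p,cv2.COLOR_RGB2LAB).astype(int)
print(lab[193,184],lab[193,215],lab[215,184])
# mat: color close
ref=lab[185:200,176:192].reshape(-1,3).mean(0)
m=(np.abs(lab[...,1]-ref[1])<6)&(lab[...,1]>lab[215:225,150:215,1].mean()+4)&(u>150)&(u<215)&(v>160)&(v<225)
m=cv2.morphologyEx(m.astype(np.uint8),cv2.MORPH_OPEN,np.ones((3,3)))
q=w[m>0]; print("mat",m.sum(),np.nanmean(q,0).round(4)); print(rect(q)[0])
# fence: dark pixels
dk=(p.max(-1)<110)&(u>205)&(u<358)&(v>110)&(v<160)&(v-122<(u-212)*.143+22)
q=w[dk]; print("z hist",np.histogram(q[:,2],bins=[-.01,.005,.015,.025,.035,.042,.05,.06]))
t=w[dk&(w[...,2]>.038)&(w[...,2]<.052)]; t=t[(t[:,0]>.6)]; 
# row-like fit : x vs y
for _ in range(4):
    c=np.polyfit(t[:,1],t[:,0],1); r=t[:,0]-np.polyval(c,t[:,1]); t=t[abs(r)<max(2.5*r.std(),.003)]
print("leg top line x=a*y+b",c,"resid",np.percentile(r,[2,50,98]),"deg",np.degrees(np.arctan(c[0])),"y rng",t[:,1].min(),t[:,1].max(),len(t))
g=w[dk&(w[...,2]>.008)&(w[...,2]<.032)]; r=g[:,0]-np.polyval(c,g[:,1]); print("front face pts resid",np.percentile(r,[5,25,50,75,95]),len(g))
plan([.568,.025,.32],rot=down(53.3))
print(R.from_rotvec(bot.read_state()["tcp_rot"]).as_matrix().round(3))
E
```

```text
[ 15 145 163] [ 17 134 170] [ 0 28 81]
[135 141 161] [157 138 163] [153 139 162]
mat 0 [nan nan nan]
((0.0, 0.0), (0.0, 0.0), 0.0)
z hist (array([718, 779, 128, 139, 122, 299,   3]), array([-0.01 ,  0.005,  0.015,  0.025,  0.035,  0.042,  0.05 ,  0.06 ]))
leg top line x=a*y+b [0.18487751 0.69833576] resid [-0.00325954 -0.00015425  0.00404203] deg 10.474431861374304 y rng -0.19202224996679537 0.21750005535254038 383
front face pts resid [-0.00312719 -0.00233908 -0.0015953   0.01977472  0.03747861] 492
tool_pos [0.1563 0.6564 0.4036] slide units(25mm) [-21.87 -20.75   3.38]
turn units(4deg) [-0.03  0.    5.83]
[[-0.973  0.232 -0.   ]
 [ 0.232  0.973 -0.002]
 [ 0.    -0.002 -1.   ]]<stdin>:12: RuntimeWarning: Mean of empty slice
```

```bash
python3 - <<'E'
from h import *
f=np.load("top0.npz"); p,w=f["p"],f["w"]
g=cv2.GaussianBlur(cv2.cvtColor(p,cv2.COLOR_RGB2GRAY),(5,5),0)
m=np.zeros_like(g); m[165:222,155:213]=(g[165:222,155:213]<136)
m=cv2.morphologyEx(cv2.morphologyEx(m,cv2.MORPH_OPEN,np.ones((5,5))),cv2.MORPH_CLOSE,np.ones((5,5)))
cs,_=cv2.findContours(m,cv2.RETR_EXTERNAL,cv2.CHAIN_APPROX_NONE); c=max(cs,key=cv2.contourArea); print(cv2.fitEllipse(c),cv2.contourArea(c))
print(w[191:197,181:187].reshape(-1,3).mean(0))
print(np.linalg.norm(w[193,184-21]-w[193,184+20]),np.linalg.norm(w[193-21,184]-w[193+21,184]))
E
python3 -m creep '[{"slide":[-1,-1,0.3],"angular":[0,0,1]},{"slide":[-1,-1,0.3],"angular":[0,0,1]},{"slide":[-1,-1,0.3],"angular":[0,0,1]},{"slide":[-1,-1,0.3],"angular":[0,0,1]},{"slide":[-1,-1,0.3],"angular":[0,0,1]}]' -1 60
```

```text
((181.28314208984375, 187.61837768554688), (44.24167251586914, 57.28074645996094), 150.5318145751953) 1765.5
[nan nan nan]
0.11879997549579789 0.12286187352489057
time: 0.57
tool_pos: [0.2273, 0.4939, 0.3664]
tcp_rot: [0.908, 3.007, -0.001]
wrist_force: [-0.2, -0.7, -0.2]
width: 1.003
```

```bash
python3 - <<'E'
from h import *
f=np.load("top0.npz"); w=f["w"]
print(np.nanmean(w[190:198,180:189].reshape(-1,3),0))
plan([.568,.025,.32],rot=down(53.3)); print(bot.read_state()["q"].round(3))
E
```

```text
[0.55008076 0.29142833 0.00382595]
tool_pos [0.2273 0.4939 0.3664] slide units(25mm) [-21.73  -8.09   1.87]
turn units(4deg) [-0.01  0.    0.78]
[ 1.094  0.044  1.928 -0.     1.17   0.109]
```

```bash
M='python3 -m creep'
python3 -m creep '[{"slide":[-1,-0.4,0],"angular":[0,0,0.8]},{"slide":[-1,-0.4,0]},{"slide":[-1,-0.4,0]},{"slide":[-1,-0.4,0]},{"slide":[-1,-0.4,0]}]'
python3 -m creep '[{"slide":[-1,-0.4,0]},{"slide":[-1,-0.4,0]},{"slide":[-1,-0.4,0]},{"slide":[-1,-0.4,0]},{"slide":[-1,-0.4,0]}]'
python3 -m creep '[{"slide":[-1,-0.4,0]},{"slide":[-1,-0.4,0]},{"slide":[-1,-0.4,0]},{"slide":[-1,-0.4,0]},{"slide":[-1,-0.4,0]}]'
python3 -m creep '[{"slide":[-1,-0.4,0.4]},{"slide":[-1,-0.4,0.4]},{"slide":[-1,-0.4,0.4]}]'
python3 - <<'E'
from h import *
plan([.568,.025,.249],rot=down(53.3)); print(bot.read_state()["q"].round(3))
E
```

```text
tool_pos [0.2273 0.4939 0.3664] slide units(25mm) [-21.73  -8.08   4.71]
turn units(4deg) [-0.01  0.    0.78]
[ 1.094  0.044  1.928 -0.     1.17   0.109]validation failed for argument at $[1]...
validation failed for argument at $[0]...
validation failed for argument at $[0]...
validation failed for argument at $[0]...
```

```bash

python3 -m creep '[{"slide":[-1,-0.4,0],"angular":[0,0,0.8]},{"slide":[-1,-0.4,0],"angular":[0,0,0]},{"slide":[-1,-0.4,0],"angular":[0,0,0]},{"slide":[-1,-0.4,0],"angular":[0,0,0]},{"slide":[-1,-0.4,0],"angular":[0,0,0]}]'
python3 -m creep '[{"slide":[-1,-0.4,0],"angular":[0,0,0]},{"slide":[-1,-0.4,0],"angular":[0,0,0]},{"slide":[-1,-0.4,0],"angular":[0,0,0]},{"slide":[-1,-0.4,0],"angular":[0,0,0]},{"slide":[-1,-0.4,0],"angular":[0,0,0]}]'
python3 -m creep '[{"slide":[-1,-0.4,0],"angular":[0,0,0]},{"slide":[-1,-0.4,0],"angular":[0,0,0]},{"slide":[-1,-0.4,0],"angular":[0,0,0]},{"slide":[-1,-0.4,0],"angular":[0,0,0]},{"slide":[-1,-0.4,0],"angular":[0,0,0]}]'
python3 -m creep '[{"slide":[-1,-0.4,0],"angular":[0,0,0]},{"slide":[-1,-0.4,0],"angular":[0,0,0]},{"slide":[-1,-0.4,0],"angular":[0,0,0]},{"slide":[0,0,0],"angular":[0,0,0]}]'
python3 - <<'E'
from h import *
plan([.568,.025,.249],rot=down(53.3)); print(bot.read_state()["q"].round(3))
E
```

```text
time: 0.98
tool_pos: [0.2989, 0.3802, 0.3669]
tcp_rot: [-0.986, -2.983, 0.001]
wrist_force: [-0.3, -1.2, -1.0]
width: 1.002
time: 1.4
tool_pos: [0.3694, 0.2656, 0.367]
tcp_rot: [-0.986, -2.983, 0.0]
wrist_force: [0.7, -0.2, -0.4]
width: 1.003
time: 1.82
tool_pos: [0.44, 0.151, 0.367]
tcp_rot: [-0.986, -2.983, 0.0]
wrist_force: [0.7, 0.1, 0.3]
width: 1.001
time: 2.15
tool_pos: [0.4838, 0.0804, 0.3672]
tcp_rot: [0.99, 2.979, -0.002]
wrist_force: [0.1, 0.3, 0.5]
width: 0.998
tool_pos [0.4838 0.0804 0.3672] slide units(25mm) [-4.02  0.24  4.74]
turn units(4deg) [-0.01  0.03 -0.02]
[ 1.150e-01 -6.200e-02  2.032e+00 -2.000e-03  1.171e+00 -8.130e-01]
```

```bash

python3 -m creep '[{"slide":[-1,0.06,0.4],"angular":[0,0,0]},{"slide":[-1,0.06,0.4],"angular":[0,0,0]},{"slide":[-1,0.06,0.4],"angular":[0,0,0]},{"slide":[-1,0.06,0.4],"angular":[0,0,0]},{"slide":[0,0,0.9],"angular":[0,0,0]}]'
python3 -m creep '[{"slide":[0,0,0.9],"angular":[0,0,0]},{"slide":[0,0,0.7],"angular":[0,0,0]},{"slide":[0,0,0.5],"angular":[0,0,0]},{"slide":[0,0,0],"angular":[0,0,0]}]'
python3 - <<'E'
from h import *
plan([.568,.025,.249],rot=down(53.3)); print(bot.read_state()["q"].round(3))
E
```

```text
time: 2.57
tool_pos: [0.5701, 0.0272, 0.3071]
tcp_rot: [0.986, 2.974, 0.003]
wrist_force: [1.2, 0.5, 0.0]
width: 0.996
time: 2.9
tool_pos: [0.564, 0.0291, 0.2486]
tcp_rot: [-0.984, -2.977, 0.003]
wrist_force: [-1.1, 0.9, 0.2]
width: 0.998
tool_pos [0.564  0.0291 0.2486] slide units(25mm) [-0.22 -0.03 -0.02]
turn units(4deg) [-0.06 -0.08  0.03]
[ 0.007  0.207  1.983  0.     0.958 -0.925]
```

```bash

python3 -m creep '[{"slide":[-0.2,0,0],"angular":[0,0,0]},{"slide":[0,0,0],"angular":[0,0,0]},{"slide":[0,0,0],"angular":[0,0,0]}]' 1 70
python3 -m creep '[{"slide":[0,0,0],"angular":[0,0,0]},{"slide":[0,0,0],"angular":[0,0,0]},{"slide":[0,0,0],"angular":[0,0,0]},{"slide":[0,0,0],"angular":[0,0,0]}]'
python3 - <<'E'
from h import *
plan([.568,.025,.249],rot=down(53.3)); print(bot.read_state()["q"].round(3))
E
```

```text
time: 3.15
tool_pos: [0.5711, 0.0257, 0.254]
tcp_rot: [0.985, 2.98, 0.002]
wrist_force: [-0.6, 0.1, 0.2]
width: 0.605
time: 3.48
tool_pos: [0.5702, 0.0255, 0.2532]
tcp_rot: [0.986, 2.982, -0.0]
wrist_force: [-1.7, -1.7, 4.9]
width: 0.172
tool_pos [0.5702 0.0255 0.2532] slide units(25mm) [ 0.06 -0.07  0.17]
turn units(4deg) [0.01 0.02 0.03]
[ 1.000e-03  2.090e-01  1.971e+00 -1.000e-03  9.600e-01 -9.310e-01]
```

```bash

python3 -m creep '[{"slide":[0,0,-0.4],"angular":[0,0,0]},{"slide":[0,0,-0.8],"angular":[0,0,0]},{"slide":[0,0,-0.8],"angular":[0,0,0]},{"slide":[0,0,0],"angular":[0,0,0]}]'
python3 - <<'E'
from h import *
plan([.552,.292,.26],rot=down(53.3)); print(bot.read_state()["wrist_force"].round(1),bot.read_state()["width"])
E
```

```text
time: 3.82
tool_pos: [0.5708, 0.0258, 0.305]
tcp_rot: [0.985, 2.979, 0.002]
wrist_force: [1.9, -0.1, -6.7]
width: 0.175
tool_pos [0.5708 0.0258 0.305 ] slide units(25mm) [6.96 8.09 1.8 ]
turn units(4deg) [0.04 0.05 0.03]
[ 1.9 -0.1 -6.7] 0.17500894174040643
```

Lifted: the wrist carries 6.7 N. Moving to the mat.

```bash

python3 -m creep '[{"slide":[0.5,0.6,0],"angular":[0,0,0]},{"slide":[0.8,0.95,0],"angular":[0,0,0]},{"slide":[0.8,0.95,0],"angular":[0,0,0]},{"slide":[0.8,0.95,0],"angular":[0,0,0]},{"slide":[0.8,0.95,0],"angular":[0,0,0]}]'
python3 -m creep '[{"slide":[0.8,0.95,0.2],"angular":[0,0,0]},{"slide":[0.8,0.95,0.3],"angular":[0,0,0]},{"slide":[0.8,0.95,0.4],"angular":[0,0,0]},{"slide":[0.6,0.6,0.5],"angular":[0,0,0]},{"slide":[0.2,0.2,0.5],"angular":[0,0,0]}]'
python3 -m creep '[{"slide":[0,0,0],"angular":[0,0,0]},{"slide":[0,0,0],"angular":[0,0,0]}]'
python3 - <<'E'
from h import *
plan([.552,.292,.2115],rot=down(53.3)); print(bot.read_state()["wrist_force"].round(1),bot.read_state()["q"].round(3))
E
```

```text
time: 4.23
tool_pos: [0.5599, 0.1701, 0.2997]
tcp_rot: [-0.986, -2.979, 0.003]
wrist_force: [0.4, 0.5, -8.6]
width: 0.171
time: 4.65
tool_pos: [0.55, 0.2932, 0.2523]
tcp_rot: [-0.982, -2.982, -0.001]
wrist_force: [0.2, -0.9, -8.2]
width: 0.171
time: 4.82
tool_pos: [0.5497, 0.2896, 0.2513]
tcp_rot: [-0.983, -2.979, 0.008]
wrist_force: [-0.0, -0.1, -8.0]
width: 0.172
tool_pos [0.5497 0.2896 0.2513] slide units(25mm) [-0.02  0.14  1.59]
turn units(4deg) [-0.09 -0.04  0.05]
[-0.  -0.1 -8. ] [ 4.450e-01  3.010e-01  1.858e+00 -1.000e-03  9.900e-01 -4.880e-01]
```

```bash

python3 -m creep '[{"slide":[0,0.1,0.5],"angular":[0,0,0]},{"slide":[0,0,0.5],"angular":[0,0,0]},{"slide":[0,0,0.35],"angular":[0,0,0]},{"slide":[0,0,0.15],"angular":[0,0,0]},{"slide":[0,0,0.08],"angular":[0,0,0]}]'
python3 -m creep '[{"slide":[0,0,0.04],"angular":[0,0,0]},{"slide":[0,0,0],"angular":[0,0,0]}]'
```

```text
time: 5.23
tool_pos: [0.5523, 0.2911, 0.2134]
tcp_rot: [-0.987, -2.98, 0.003]
wrist_force: [0.9, -0.2, -8.0]
width: 0.173
time: 5.4
tool_pos: [0.5531, 0.2919, 0.2142]
tcp_rot: [0.987, 2.982, 0.0]
wrist_force: [0.1, -0.0, -8.2]
width: 0.173
```

```bash

python3 -m creep '[{"slide":[0,0,0.12],"angular":[0,0,0]},{"slide":[0,0,0.06],"angular":[0,0,0]},{"slide":[0,0,0],"angular":[0,0,0]}]'
```

```text
time: 5.65
tool_pos: [0.5536, 0.2924, 0.2113]
tcp_rot: [0.986, 2.981, 0.002]
wrist_force: [-1.5, -1.1, -0.6]
width: 0.171
```

```bash

python3 -m creep '[{"slide":[0,0,0],"angular":[0,0,0]},{"slide":[0,0,0],"angular":[0,0,0]},{"slide":[0,0,0],"angular":[0,0,0]},{"slide":[0,0,-0.4],"angular":[0,0,0]},{"slide":[0,0,-1],"angular":[0,0,0]}]' -1
python3 -m creep '[{"slide":[0,0,-1],"angular":[0,0,0]},{"slide":[0,0,-1],"angular":[0,0,0]},{"slide":[0,0,-1],"angular":[0,0,0]},{"slide":[0,0,0],"angular":[0,0,0]}]'
python3 - <<'E'
from h import *
p,d,w=cloud("top","top1"); v,u=np.mgrid[:420,:560]
np.savez("top1.npz",p=p,w=w)
m=(u>160)&(u<210)&(v>165)&(v<215); 
for lo,hi in((.022,.036),(.05,.07)):
  q=w[m&(w[...,2]>lo)&(w[...,2]<hi)]; print(np.round(np.median(q,0),4),rect(q)[0])
m=(u>235)&(u<320)&(v>140)&(v<225); q=w[m&(w[...,2]>.038)&(w[...,2]<.053)]; print(rect(q))
s=bot.read_state();print(s["tool_pos"],s["q"])
E
```

```text
time: 6.07
tool_pos: [0.5513, 0.2914, 0.242]
tcp_rot: [-0.985, -2.978, 0.007]
wrist_force: [0.1, -0.5, -0.4]
width: 0.87
time: 6.4
tool_pos: [0.5552, 0.2933, 0.3277]
tcp_rot: [0.983, 2.974, 0.013]
wrist_force: [0.8, 0.7, 0.8]
width: 0.999
[0.5668 0.2729 0.0296] ((557.2640380859375, 288.7337951660156), (56.867652893066406, 77.6126480102539), 53.30454635620117)
[0.5686 0.2795 0.0603] ((555.9288330078125, 288.6253356933594), (15.647469520568848, 54.15037536621094), 53.57890319824219)
(((607.4539184570312, -2.4886703491210938), (160.28485107421875, 228.09754943847656), 59.539241790771484), array([[ 468.5185   ,  -13.752754 ],
       [ 665.13324  , -129.38638  ],
       [ 746.38934  ,    8.7754135],
       [ 549.7746   ,  124.40904  ]], dtype=float32))
[0.55451681 0.29295185 0.32515836] [ 4.46307467e-01  2.31276336e-01  1.79577213e+00  3.87081179e-05
  1.10523809e+00 -4.85874068e-01]
```

View pics/top1.png

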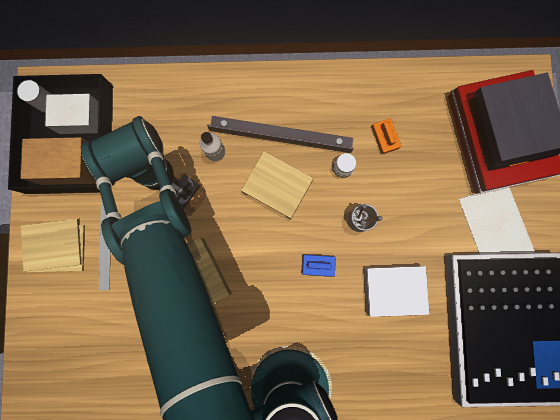

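```bash
python3 - <<'E'
import numpy as np
D=np.array([(.2648,1.6054,.6746,.4034),(-.062,2.032,.4904,.3672),(.207,1.983,.5648,.2486),(.301,1.858,.6213,.2513),(.2313,1.7958,.6271,.3252),(.044,1.928,.5437,.3664)])
s,c=np.sin,np.cos; A=[];b=[]
for q2,q3,r,z in D:
    A.append([s(q2),s(q2+q3),c(q2+q3),1,0]); b.append(r)   # includes forearm offset e
    A.append([c(q2),c(q2+q3),-s(q2+q3),0,1]); b.append(z)
x,res,rk,sv=np.linalg.lstsq(np.array(A),np.array(b),rcond=None); print(x.round(3),res,(np.array(A)@x-b).round(4))
A=np.array(A)[:,[0,1,3,4]]; x=np.linalg.lstsq(A,b,rcond=None)[0]; print(x.round(3),(A@x-b).round(4))
E
```

```text
[0.51  0.568 0.004 0.    0.083] [4.38960736e-06] [ 0.0007  0.0001 -0.     -0.0001  0.0004  0.0001  0.0004 -0.0002 -0.0018
 -0.0001  0.0003  0.0002]
[ 0.509  0.568 -0.001  0.08 ] [-0.      0.0003  0.      0.      0.001  -0.0002  0.0008 -0.0004 -0.0019
 -0.0001  0.0002  0.0003]
```

```bash
cat >> h.py <<'E'
FO=np.array([.6995,.0143]); FX=np.array([.9834,-.1817]); FY=np.array([.1817,.9834])
def F(xf,yf,z): q=FO+xf*FX+yf*FY; return [q[0],q[1],z]
def tof(P): d=np.asarray(P)[...,:2]-FO; return np.stack([d@FX,d@FY],-1)
E
python3 - <<'E'
from h import *
t=F(-.02,-.03,.36); print(t,F(-.125,-.03,.18)); plan(t,rot=down(79.5))
E
```

```text
[np.float64(0.674381), np.float64(-0.011568000000000002), 0.36] [np.float64(0.5711240000000001), np.float64(0.007510500000000003), 0.18]
tool_pos [0.5545 0.293  0.3252] slide units(25mm) [-11.12  -6.91  -1.4 ]
turn units(4deg) [ 0.1   0.09 -6.52]
```

```bash

python3 -m creep '[{"slide":[0,0,-0.4],"angular":[0,0,-1]},{"slide":[0,0,-0.5],"angular":[0,0,-1]},{"slide":[0,0,-0.5],"angular":[0,0,-1]},{"slide":[0,0,0],"angular":[0,0,-1]},{"slide":[0,0,0],"angular":[0,0,-1]}]'
python3 -m creep '[{"slide":[0,0,0],"angular":[0.1,0.1,-1]},{"slide":[0,0,0],"angular":[0,0,-0.5]}]'
python3 - <<'E'
from h import *
t=F(-.02,-.03,.36); plan(t,rot=down(79.5))
E
```

```text
time: 6.87
tool_pos: [0.553, 0.2922, 0.3553]
tcp_rot: [0.448, 3.109, 0.001]
wrist_force: [-0.1, -0.5, -0.4]
width: 0.999
time: 7.03
tool_pos: [0.5526, 0.292, 0.354]
tcp_rot: [-0.284, -3.119, 0.01]
wrist_force: [-0.1, 0.1, 0.4]
width: 0.998
tool_pos [0.5526 0.292  0.354 ] slide units(25mm) [ -6.98 -11.06  -0.22]
turn units(4deg) [-0.11 -0.13  0.02]
```

```bash

python3 -m creep '[{"slide":[-0.6,-1,-0.1],"angular":[0,0,0]},{"slide":[-0.6,-1,-0.1],"angular":[0,0,0]},{"slide":[-0.6,-1,0],"angular":[0,0,0]},{"slide":[-0.6,-1,0],"angular":[0,0,0]},{"slide":[-0.6,-1,0],"angular":[0,0,0]}]'
python3 -m creep '[{"slide":[-0.6,-1,0],"angular":[0,0,0]},{"slide":[-0.7,-1,0],"angular":[0,0,0]},{"slide":[-0.7,-1,0],"angular":[0,0,0]},{"slide":[-0.7,-1,0],"angular":[0,0,0]},{"slide":[-0.7,-1,0],"angular":[0,0,0]}]'
python3 -m creep '[{"slide":[-0.5,-0.9,0],"angular":[0,0,0]},{"slide":[0,0,0],"angular":[0,0,0]}]'
python3 - <<'E'
from h import *
t=F(-.02,-.03,.18); plan(t,rot=down(79.5))
E
```

```text
time: 7.45
tool_pos: [0.6036, 0.1543, 0.3592]
tcp_rot: [-0.288, -3.119, 0.01]
wrist_force: [1.1, -0.1, -0.6]
width: 0.999
time: 7.87
tool_pos: [0.6643, 0.0155, 0.3593]
tcp_rot: [-0.289, -3.119, 0.009]
wrist_force: [-0.4, 0.2, -0.6]
width: 1.002
time: 8.03
tool_pos: [0.6734, -0.0119, 0.3592]
tcp_rot: [-0.295, -3.119, 0.013]
wrist_force: [-0.6, -0.1, 0.1]
width: 0.998
tool_pos [ 0.6734 -0.0119  0.3592] slide units(25mm) [-0.09  0.08  7.17]
turn units(4deg) [-0.12 -0.11 -0.08]
```

```bash

python3 -m creep '[{"slide":[-0.1,0,1],"angular":[-0.1,-0.1,0]},{"slide":[0,0,1],"angular":[0,0,0]},{"slide":[0,0,1],"angular":[0,0,0]},{"slide":[0,0,1],"angular":[0,0,0]},{"slide":[0,0,1],"angular":[0,0,0]}]'
python3 -m creep '[{"slide":[0,0,1],"angular":[0,0,0]},{"slide":[0,0,0.9],"angular":[0,0,0]},{"slide":[0,0,0.3],"angular":[0,0,0]},{"slide":[0,0,0],"angular":[0,0,0]}]'
python3 - <<'E'
from h import *
s=bot.read_state(); print(tof(s["tool_pos"]),s["wrist_force"]); plan(F(-.125,-.03,.18),rot=down(79.5))
E
```

```text
time: 8.45
tool_pos: [0.6739, -0.0075, 0.2334]
tcp_rot: [-0.29, -3.127, -0.001]
wrist_force: [-0.5, -0.9, 0.1]
width: 1.004
time: 8.78
tool_pos: [0.6725, -0.0074, 0.1765]
tcp_rot: [-0.289, -3.121, -0.001]
wrist_force: [-0.7, 0.6, -0.6]
width: 1.003
[-0.02260243 -0.02628623] [-0.6843153   0.58042653 -0.63921059]
tool_pos [ 0.6725 -0.0074  0.1765] slide units(25mm) [ 4.1  -0.16 -0.11]
turn units(4deg) [-0.   -0.11 -0.02]
```

Clear of contact and between riser and fence. Pulling towards the robot (tool +x).

```bash

python3 -m creep '[{"slide":[0.25,0,0],"angular":[0,0,0]},{"slide":[0.3,0,0],"angular":[0,0,0]},{"slide":[0.3,0,0],"angular":[0,0,0]},{"slide":[0.3,0,0],"angular":[0,0,0]},{"slide":[0.3,0,0],"angular":[0,0,0]}]'
python3 -m creep '[{"slide":[0.3,0,0],"angular":[0,0,0]},{"slide":[0.3,0,0],"angular":[0,0,0]},{"slide":[0.3,0,0],"angular":[0,0,0]},{"slide":[0.3,0,0],"angular":[0,0,0]},{"slide":[0.3,0,0],"angular":[0,0,0]}]'
python3 -m creep '[{"slide":[0.3,0,0],"angular":[0,0,0]},{"slide":[0.3,0,0],"angular":[0,0,0]},{"slide":[0.3,0,0],"angular":[0,0,0]},{"slide":[0.3,0,0],"angular":[0,0,0]},{"slide":[0,0,0],"angular":[0,0,0]}]'
python3 - <<'E'
from h import *
s=bot.read_state(); print(tof(s["tool_pos"]),s["wrist_force"])
p,d,w=cloud("side","side2")
E
```

```text
time: 9.2
tool_pos: [0.6389, -0.0011, 0.1819]
tcp_rot: [0.29, 3.125, 0.001]
wrist_force: [1.2, -0.8, 0.6]
width: 1.003
time: 9.62
tool_pos: [0.6014, 0.0058, 0.1803]
tcp_rot: [-0.29, -3.128, -0.001]
wrist_force: [1.2, 0.2, 1.0]
width: 1.002
time: 10.03
tool_pos: [0.5707, 0.0114, 0.1796]
tcp_rot: [-0.289, -3.125, -0.0]
wrist_force: [-0.3, -0.4, 0.0]
width: 1.001
[-0.12617459 -0.02625606] [-0.34441751 -0.35111856  0.01666213]
```

View pics/side2.png

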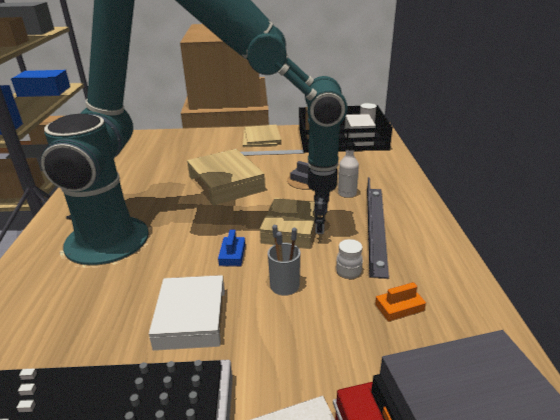

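```bash

python3 -m creep '[{"slide":[-0.4,0,-0.2],"angular":[0,0,0]},{"slide":[-0.4,0,-1],"angular":[0,0,0]},{"slide":[-0.6,0,-1],"angular":[0,0,0]},{"slide":[-0.6,0,-1],"angular":[0,0,0]},{"slide":[-0.8,0,-1],"angular":[0,0,0]}]'
python3 -m creep '[{"slide":[-0.8,0,-1],"angular":[0,0,0]},{"slide":[-0.8,0,-1],"angular":[0,0,0]},{"slide":[-0.8,0,0],"angular":[0,1,0]},{"slide":[-0.8,0,0],"angular":[0,1,0]},{"slide":[-0.8,0,0],"angular":[0,1,0]}]'
python3 - <<'E'
from h import *
s=bot.read_state(); print(tof(s["tool_pos"]),s["tool_pos"])
for n in("side","top"):
    p,d,w=cloud(n,n+"3"); f=tof(w); np.savez(n+"3.npz",p=p,w=w)
    m=(w[...,2]>.036)&(w[...,2]<.055)&(f[...,0]>-.32)&(f[...,0]<-.10)&(f[...,1]>-.14)&(f[...,1]<.12)
    yel=(p[...,0].astype(int)-p[...,2]>40)
    m=cv2.morphologyEx((m&yel).astype(np.uint8),cv2.MORPH_OPEN,np.ones((3,3)))>0
    q=f[m]; print(n,m.sum(),cv2.minAreaRect((q*1000).astype(np.float32)),np.median(w[m][:,2]))
E
```

```text
time: 10.5
tool_pos: [0.6422, -0.0021, 0.2863]
tcp_rot: [-0.29, -3.127, -0.001]
wrist_force: [1.0, 0.2, -0.6]
width: 1.002
time: 10.92
tool_pos: [0.7414, -0.0207, 0.3333]
tcp_rot: [-0.271, -2.921, -0.03]
wrist_force: [0.7, 0.4, 0.1]
width: 1.003
[ 0.04759989 -0.0267671 ] [ 0.74144236 -0.0206685   0.3332999 ]
side 773 ((-209.60494995117188, -69.48490905761719), (91.94636535644531, 129.08518981933594), 86.51648712158203) 0.04658709358686608
top 21 ((-257.2018737792969, 44.12523651123047), (17.238727569580078, 5.818050384521484), 9.056135177612305) 0.045811303535405745
```

View pics/side3.png

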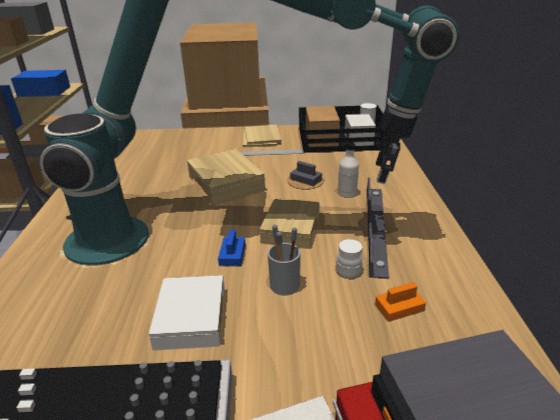

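View pics/top3.png

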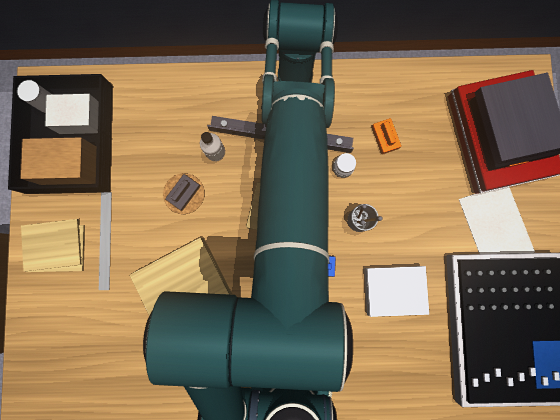

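```bash
python3 - <<'E'
from h import *
D=np.load("side3.npz"); p,w=D["p"],D["w"]; f=tof(w)
v,u=np.mgrid[:420,:560]
m=(w[...,2]>.040)&(w[...,2]<.054)&(u>250)&(u<330)&(v>190)&(v<250)
m=cv2.morphologyEx(m.astype(np.uint8),cv2.MORPH_OPEN,np.ones((3,3)))>0
n,l,st,_=cv2.connectedComponentsWithStats(m.astype(np.uint8)); k=1+st[1:,4].argmax(); m=l==k; print(st[1:])
q=f[m]; print(m.sum(),cv2.minAreaRect((q*1000).astype(np.float32)))
# far edge & left edge fits
for lo in np.arange(-.12,.08,.02):
    s=q[(q[:,1]>lo)&(q[:,1]<lo+.02)]
    if len(s)>5: print(round(lo,2),len(s),np.percentile(s[:,0],[0,3,97,100]).round(4))
for lo in np.arange(-.28,-.12,.02):
    s=q[(q[:,0]>lo)&(q[:,0]<lo+.02)]
    if len(s)>5: print("x",round(lo,2),len(s),np.percentile(s[:,1],[0,3,97,100]).round(4))
cv2.imwrite("pics/s3z.png",cv2.resize(p[170:270,230:350,::-1],None,fx=6,fy=6,interpolation=cv2.INTER_CUBIC))
E
```

```text
[[ 261  198   59   38 1591]]
1591 ((-206.35281372070312, -33.991111755371094), (165.96066284179688, 130.0984649658203), 85.84420013427734)
-0.12 188 [-0.2742 -0.2711 -0.1485 -0.1465]
-0.1 198 [-0.2757 -0.2724 -0.1493 -0.1454]
-0.08 219 [-0.2738 -0.269  -0.1471 -0.1443]
-0.06 203 [-0.2696 -0.2647 -0.1454 -0.1418]
-0.04 188 [-0.2709 -0.2662 -0.1431 -0.1405]
-0.02 195 [-0.2699 -0.2662 -0.1445 -0.1392]
0.0 179 [-0.2665 -0.2625 -0.1405 -0.1381]
0.02 170 [-0.2658 -0.261  -0.1393 -0.1365]
0.04 51 [-0.265  -0.2618 -0.1529 -0.1402]
x -0.28 139 [-0.1112 -0.1101  0.0353  0.0433]
x -0.26 234 [-0.1138 -0.1101  0.0446  0.0507]
x -0.24 228 [-0.1135 -0.1089  0.0437  0.0497]
x -0.22 257 [-0.1167 -0.1125  0.0382  0.0471]
x -0.2 225 [-0.117  -0.1092  0.0396  0.0441]
x -0.18 262 [-0.118  -0.1156  0.0384  0.0461]
x -0.16 233 [-0.1169 -0.1155  0.0367  0.0402]
x -0.14 13 [-0.0068 -0.0057  0.0371  0.0375]
```

View pics/s3z.png

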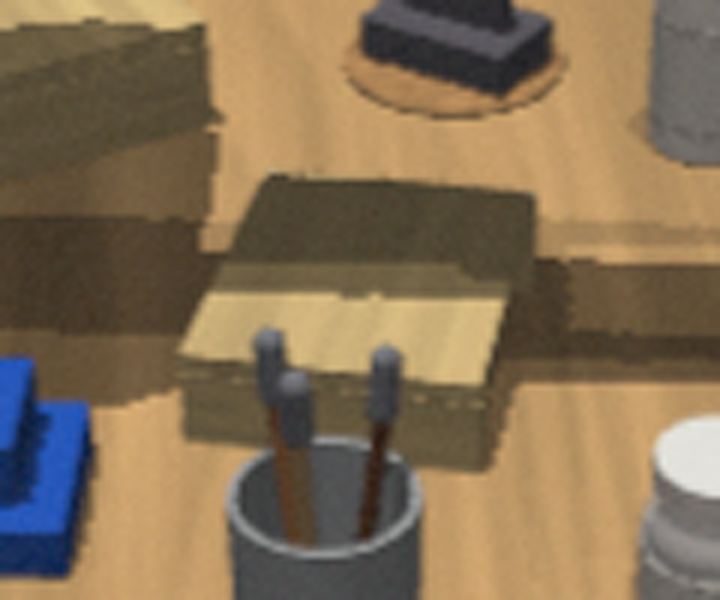

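```bash
python3 -m creep '[{"slide":[0.8,0,0],"angular":[0,-1,0]},{"slide":[0.9,0,0],"angular":[0,-1,0]},{"slide":[1,0,0],"angular":[0,-1,0]},{"slide":[1,0,0],"angular":[0,0,0]},{"slide":[1,0,0],"angular":[0,0,0]}]'
python3 - <<'E'
from h import *
s=bot.read_state(); print(tof(s["tool_pos"]),s["tool_pos"]);plan(F(-.105,-.035,.18),rot=down(79.5))
E
```

```text
time: 11.43
tool_pos: [0.6228, 0.0015, 0.3405]
tcp_rot: [0.29, 3.127, 0.001]
wrist_force: [-0.2, 0.6, -0.1]
width: 0.999
[-0.07312169 -0.02647728] [0.62278814 0.0015496  0.34048594]
tool_pos [0.6228 0.0015 0.3405] slide units(25mm) [ 1.28 -0.35  6.42]
turn units(4deg) [ 0.01  0.02 -0.02]
```

```bash
python3 -m creep '[{"slide":[0.4,-0.3,1],"angular":[0,0,0]},{"slide":[0.5,0,1],"angular":[0,0,0]},{"slide":[0.3,0,1],"angular":[0,0,0]},{"slide":[0,0,1],"angular":[0,0,0]},{"slide":[0,0,1],"angular":[0,0,0]}]'
python3 -m creep '[{"slide":[0,0,0.9],"angular":[0,0,0]},{"slide":[0,0,0.4],"angular":[0,0,0]},{"slide":[0.2,0,0],"angular":[0,0,0]},{"slide":[0.3,0,0],"angular":[0,0,0]},{"slide":[0.3,0,0],"angular":[0,0,0]}]'
python3 -m creep '[{"slide":[0.3,0,0],"angular":[0,0,0]},{"slide":[0.3,0,0],"angular":[0,0,0]},{"slide":[0.3,0,0],"angular":[0,0,0]},{"slide":[0.2,0,0],"angular":[0,0,0]},{"slide":[0,0,0],"angular":[0,0,0]}]'
python3 - <<'E'
from h import *
s=bot.read_state(); print(tof(s["tool_pos"]),s["tool_pos"],s["wrist_force"])
E
```

```text
time: 11.85
tool_pos: [0.5926, -0.0003, 0.2148]
tcp_rot: [0.289, 3.127, 0.001]
wrist_force: [0.1, -0.2, -0.3]
width: 0.999
time: 12.27
tool_pos: [0.5743, 0.0033, 0.1841]
tcp_rot: [0.29, 3.126, 0.001]
wrist_force: [-0.6, -0.7, -0.5]
width: 1.002
time: 12.68
tool_pos: [0.5461, 0.0085, 0.1831]
tcp_rot: [-0.289, -3.128, -0.001]
wrist_force: [-0.3, -0.1, 0.3]
width: 1.002
[-0.14977161 -0.03357604] [0.54612771 0.00849535 0.1830514 ] [-0.26940712 -0.05274161  0.25901713]
```

```bash
python3 -m creep '[{"slide":[-0.5,0,-0.2],"angular":[0,0,0]},{"slide":[-0.6,0,-1],"angular":[0,0,0]},{"slide":[-0.8,0,-1],"angular":[0,0,0]},{"slide":[-1,0,-1],"angular":[0,0,0]},{"slide":[-1,0,-1],"angular":[0,0,0]}]'
python3 -m creep '[{"slide":[-1,0,-1],"angular":[0,0,0]},{"slide":[-1,0,0],"angular":[0,1,0]},{"slide":[-1,0,0],"angular":[0,1,0]},{"slide":[-1,0,0],"angular":[0,1,0]},{"slide":[0,0,0],"angular":[0,1,0]}]'
python3 -m creep '[{"slide":[0,0,0],"angular":[0,1,0]},{"slide":[0,0,0],"angular":[0,1,0]},{"slide":[0,0,0],"angular":[0,1,0]},{"slide":[0,0,0],"angular":[0,1,0]},{"slide":[0,0,0],"angular":[0,1,0]}]'
python3 - <<'E'
from h import *
s=bot.read_state(); print(tof(s["tool_pos"]),s["tool_pos"],s["q"].round(3))
p,d,w=cloud("side","side4"); f=tof(w)
v,u=np.mgrid[:420,:560]
m=(w[...,2]>.040)&(w[...,2]<.054)&(u>230)&(u<330)&(v>190)&(v<250)
m=cv2.morphologyEx(m.astype(np.uint8),cv2.MORPH_OPEN,np.ones((3,3)))>0
n,l,st,_=cv2.connectedComponentsWithStats(m.astype(np.uint8)); k=1+st[1:,4].argmax(); m=l==k; print(st[1:])
q=f[m]; print(m.sum(),cv2.minAreaRect((q*1000).astype(np.float32)))
e=[]
for lo in np.arange(-.12,.04,.01):
    s=q[(q[:,1]>lo)&(q[:,1]<lo+.01)]; e.append((lo+.005,np.percentile(s[:,0],98)))
e=np.array(e); c=np.polyfit(e[:,0],e[:,1],1); print("far edge slope deg",np.degrees(c[0]),c[1])
E
```

```text
time: 13.1
tool_pos: [0.6432, -0.0098, 0.2882]
tcp_rot: [-0.289, -3.126, -0.001]
wrist_force: [0.1, -0.6, -0.3]
width: 0.997
time: 13.52
tool_pos: [0.7438, -0.029, 0.306]
tcp_rot: [-0.265, -2.849, -0.038]
wrist_force: [-0.7, 0.3, -0.9]
width: 1.001
time: 13.93
tool_pos: [0.741, -0.0281, 0.3067]
tcp_rot: [-0.232, -2.499, -0.076]
wrist_force: [-0.4, 0.2, -0.6]
width: 1.0
[ 0.04853166 -0.0341844 ] [ 0.74101097 -0.0281313   0.30669006] [-0.085  0.666  1.277  0.061  1.829 -1.475]
[[ 255  199   56   37 1581]
 [ 231  245    3    5   15]]
1581 ((-225.54019165039062, -38.00249481201172), (165.16799926757812, 130.1317138671875), 89.9107666015625)
far edge slope deg -0.17098314571860318 -0.16320079580665753
```

View pics/side4.png

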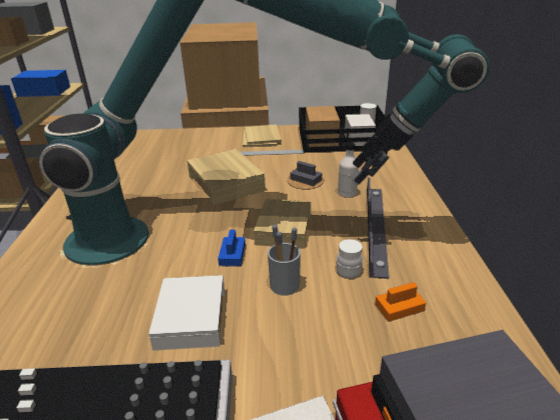

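```bash
python3 -m creep '[{"slide":[0,0.4,0],"angular":[0,1,0]},{"slide":[0,0.4,0],"angular":[0,1,0]},{"slide":[0,0.4,0],"angular":[0,1,0]},{"slide":[0,0.4,0],"angular":[0,1,0]},{"slide":[0,0.4,0],"angular":[0,1,0]}]'
python3 -m creep '[{"slide":[0,0.4,0],"angular":[0,1,0]},{"slide":[0,0.4,0],"angular":[0,0.75,0]},{"slide":[0,0,0],"angular":[0,0,0]}]'
python3 - <<'E'
from h import *
s=bot.read_state(); print(tof(s["tool_pos"]),s["tool_pos"],s["q"].round(3))
c,n=np.cos(np.radians(27)),np.sin(np.radians(27))
rot=toolrot([-FX[0]*c,-FX[1]*c,-n],[FY[0],FY[1],0])
plan(F(.035,.035,.118),rot=rot); plan(F(-.0274,.035,.0909))
E
```

```text
time: 14.4
tool_pos: [0.7503, 0.0214, 0.3069]
tcp_rot: [-0.2, -2.154, -0.107]
wrist_force: [-0.8, -0.2, -0.5]
width: 1.001
time: 14.65
tool_pos: [0.7538, 0.0426, 0.3049]
tcp_rot: [-0.186, -2.032, -0.116]
wrist_force: [0.3, 0.2, -0.3]
width: 1.001
[0.04828913 0.0377015 ] [0.75383298 0.04259896 0.30489627] [-0.012  0.839  1.11   0.203  2.28  -1.361]
tool_pos [0.7538 0.0426 0.3049] slide units(25mm) [-6.43 -0.11  3.84]
turn units(4deg) [ 0.01 -0.05  0.  ]
tool_pos [0.7538 0.0426 0.3049] slide units(25mm) [-6.28 -0.12  6.56]
```

```bash
python3 -m creep '[{"slide":[-0.9,0,0.55],"angular":[0,0,0]},{"slide":[-0.9,0,0.55],"angular":[0,0,0]},{"slide":[-0.9,0,0.55],"angular":[0,0,0]},{"slide":[-0.9,0,0.55],"angular":[0,0,0]},{"slide":[-0.9,-0.1,0.55],"angular":[0,0,0]}]'
python3 -m creep '[{"slide":[-0.9,0,0.55],"angular":[0,0,0]},{"slide":[-0.7,0,0.4],"angular":[0,0,0]},{"slide":[-0.3,0,0.1],"angular":[0,0,0]},{"slide":[0,0,0],"angular":[0,0,0]},{"slide":[0,0,0],"angular":[0,0,0]}]'
python3 - <<'E'
from h import *
s=bot.read_state(); print(tof(s["tool_pos"]),s["tool_pos"],s["q"].round(3),s["wrist_force"])
c,n=np.cos(np.radians(27)),np.sin(np.radians(27))
rot=toolrot([-FX[0]*c,-FX[1]*c,-n],[FY[0],FY[1],0])
plan(F(-.0274,.035,.0909),rot=rot); cloud("side","side5")
E
```

```text
time: 15.07
tool_pos: [0.7432, 0.0401, 0.1749]
tcp_rot: [-0.188, -2.038, -0.116]
wrist_force: [0.7, -0.3, -0.4]
width: 0.999
time: 15.48
tool_pos: [0.7419, 0.0404, 0.122]
tcp_rot: [-0.188, -2.035, -0.116]
wrist_force: [0.4, 0.1, 0.4]
width: 0.997
[0.03690304 0.03337848] [0.74185149 0.04041676 0.12203071] [-0.015  1.002  1.18   0.171  2.047 -1.414] [0.38500746 0.14410504 0.37459448]
tool_pos [0.7419 0.0404 0.122 ] slide units(25mm) [0.06 0.06 2.86]
turn units(4deg) [ 0.03 -0.   -0.01]
```

View pics/side5.png

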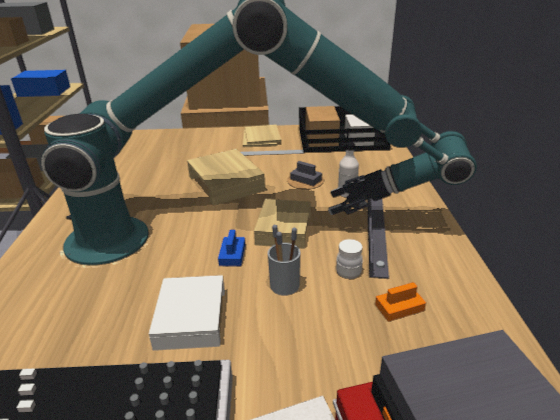

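```bash
python3 -m creep '[{"slide":[0.06,0.06,0.5],"angular":[0,0,0]},{"slide":[0,0,0.6],"angular":[0,0,0]},{"slide":[0,0,0.6],"angular":[0,0,0]},{"slide":[0,0,0.4],"angular":[0,0,0]},{"slide":[0,0,0],"angular":[0,0,0]}]'
python3 -m creep '[{"slide":[0,0,0.35],"angular":[0,0,0]},{"slide":[0,0,0.3],"angular":[0,0,0]},{"slide":[0,0,0.1],"angular":[0,0,0]},{"slide":[0,0,0],"angular":[0,0,0]}]'
python3 - <<'E'
from h import *
s=bot.read_state(); print(tof(s["tool_pos"]),s["tool_pos"],s["wrist_force"])
plan(F(-.0274,.035,.0909))
E
```

```text
time: 15.95
tool_pos: [0.6946, 0.0512, 0.1004]
tcp_rot: [-0.188, -2.035, -0.116]
wrist_force: [-0.4, -0.4, -0.6]
width: 1.0
time: 16.28
tool_pos: [0.6784, 0.054, 0.0907]
tcp_rot: [-0.188, -2.035, -0.116]
wrist_force: [0.2, -0.7, -0.2]
width: 0.999
[-0.02796135  0.03522521] [0.67840514 0.05401746 0.09065994] [ 0.17173333 -0.69326709 -0.19383117]
tool_pos [0.6784 0.054  0.0907] slide units(25mm) [-0.   -0.01 -0.02]
```

No contact force and the tool is on target. Closing on the rail.

```bash
python3 -m creep '[{"slide":[0,0,0],"angular":[0,0,0]},{"slide":[0,0,0],"angular":[0,0,0]},{"slide":[0,0,0],"angular":[0,0,0]},{"slide":[0,0,0],"angular":[0,0,0]},{"slide":[0,0,0],"angular":[0,0,0]}]' 1 110
python3 -m creep '[{"slide":[0,0,0],"angular":[0,0,0]},{"slide":[0,0,0],"angular":[0,0,0]},{"slide":[0,0,0],"angular":[0,0,0]}]'
python3 - <<'E'
from h import *
s=bot.read_state(); print(tof(s["tool_pos"]),s["tool_pos"],s["wrist_force"],s["torque"],s["width"]); cloud("side","side6")
E
```

```text
time: 16.7
tool_pos: [0.679, 0.0538, 0.0906]
tcp_rot: [-0.188, -2.035, -0.116]
wrist_force: [0.1, -0.3, -0.3]
width: 0.3
time: 16.95
tool_pos: [0.6789, 0.0538, 0.0908]
tcp_rot: [-0.188, -2.035, -0.116]
wrist_force: [1.3, -0.5, 1.3]
width: 0.16
[-0.02742442  0.03509804] [0.67891    0.05379486 0.09082901] [ 1.29840008 -0.47003188  1.32486448] [-0.16774053 -0.33744108  0.10750459] 0.15986664003076134
```

View pics/side6.png

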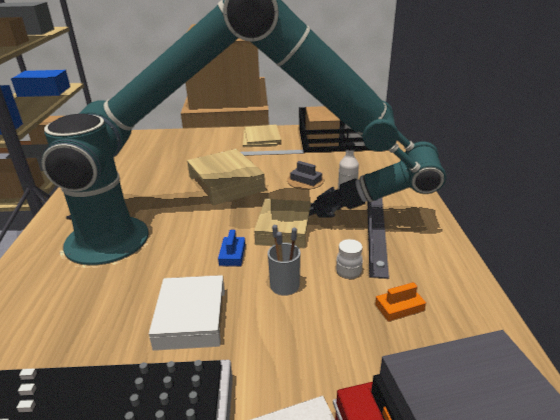

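```bash
cat >> h.py <<'E'
def tcp_from_grasp(xg,yf,zg,pitch): # pitch deg below horizontal pointing back: t
    a=np.radians(pitch); zd=np.array([-np.cos(a)*FX[0],-np.cos(a)*FX[1],-np.sin(a)])
    return np.array(F(xg,yf,zg))-.155*zd, toolrot(zd,[FY[0],FY[1],0])
def grasp_now():
    s=bot.read_state(); Rm=R.from_rotvec(s["tcp_rot"]); z=Rm.as_matrix()[:,2]; g=s["tool_pos"]+.155*z
    zf=[z[:2]@FX,z[2]]; pit=np.degrees(np.arctan2(-zf[1],-zf[0]))
    return tof(g),g[2],pit,s
E
python3 - <<'E'
from h import *
print(grasp_now()[:3])
P=[];Q=[]
for k in range(31):
    ph=3*k; r=np.radians(ph); zg=.1255*np.sin(r)+.0205*np.cos(r)+.015*min(1,k/3); xg=-.1652+.137*min(1,max(0,(k-2)/26)); 
    p,q=tcp_from_grasp(xg,.035,zg,27+ph); P.append(p);Q.append(q)
for k in range(30):
    print(k,(Q[k].inv().apply(P[k+1]-P[k])/.025).round(2),(np.degrees((Q[k].inv()*Q[k+1]).as_rotvec())/4).round(2))
E
```

```text
(array([-0.16556287,  0.03537803]), np.float64(0.020451438729407176), np.float64(26.989462000247915))
0 [ 0.74 -0.   -0.2 ] [-0.   -0.75  0.  ]
1 [ 0.72 -0.   -0.22] [ 0.   -0.75  0.  ]
2 [ 0.59  0.   -0.42] [ 0.   -0.75  0.  ]
3 [ 0.4  -0.   -0.31] [ 0.   -0.75  0.  ]
4 [ 0.38 -0.   -0.31] [-0.   -0.75  0.  ]
5 [ 0.36 -0.   -0.31] [ 0.   -0.75 -0.  ]
6 [ 0.34  0.   -0.31] [ 0.   -0.75  0.  ]
7 [ 0.32  0.   -0.3 ] [ 0.   -0.75  0.  ]
8 [ 0.3  -0.   -0.29] [-0.   -0.75 -0.  ]
9 [ 0.28  0.   -0.29] [ 0.   -0.75  0.  ]
10 [ 0.26 -0.   -0.28] [ 0.   -0.75 -0.  ]
11 [ 0.24  0.   -0.26] [-0.   -0.75  0.  ]
12 [ 0.22 -0.   -0.25] [-0.   -0.75  0.  ]
13 [ 0.2  -0.   -0.23] [ 0.   -0.75 -0.  ]
14 [ 0.19 -0.   -0.22] [-0.   -0.75  0.  ]
15 [ 0.17  0.   -0.2 ] [ 0.   -0.75  0.  ]
16 [ 0.16 -0.   -0.18] [-0.   -0.75 -0.  ]
17 [ 0.14 -0.   -0.16] [ 0.   -0.75  0.  ]
18 [ 0.13 -0.   -0.14] [ 0.   -0.75  0.  ]
19 [ 0.13  0.   -0.11] [ 0.   -0.75  0.  ]
20 [ 0.12  0.   -0.09] [ 0.   -0.75 -0.  ]
21 [ 0.11  0.   -0.07] [ 0.   -0.75  0.  ]
22 [ 0.11 -0.   -0.04] [-0.   -0.75  0.  ]
23 [ 0.11 -0.   -0.02] [ 0.   -0.75  0.  ]
24 [ 0.11 -0.    0.01] [ 0.   -0.75 -0.  ]
25 [0.11 0.   0.03] [ 0.   -0.75  0.  ]
26 [ 0.12 -0.    0.06] [ 0.   -0.75 -0.  ]
27 [ 0.13 -0.    0.08] [ 0.   -0.75 -0.  ]
28 [0.33 0.   0.03] [-0.   -0.75  0.  ]
29 [ 0.34 -0.    0.04] [ 0.   -0.75  0.  ]
```

```bash
python3 -m creep '[{"slide":[0.74,0,-0.2],"angular":[0,-0.75,0]},{"slide":[0.72,0,-0.22],"angular":[0,-0.75,0]},{"slide":[0.59,0,-0.42],"angular":[0,-0.75,0]},{"slide":[0.4,0,-0.31],"angular":[0,-0.75,0]},{"slide":[0.38,0,-0.31],"angular":[0,-0.75,0]}]'
python3 - <<'E'
from h import *
g=grasp_now();s=g[3]; print(g[:3],s["wrist_force"],s["torque"],s["width"]); cloud("side","side7")
E
```

```text
time: 17.42
tool_pos: [0.6721, 0.0552, 0.1712]
tcp_rot: [-0.213, -2.3, -0.096]
wrist_force: [0.5, -0.9, -2.2]
width: 0.161
(array([-0.14920398,  0.03567774]), np.float64(0.0670893851297039), np.float64(42.21040919355799)) [ 0.50522827 -0.87124984 -2.23909747] [-0.02925677 -0.76998261 -0.02287394] 0.1612834075965348
```

View pics/side7.png

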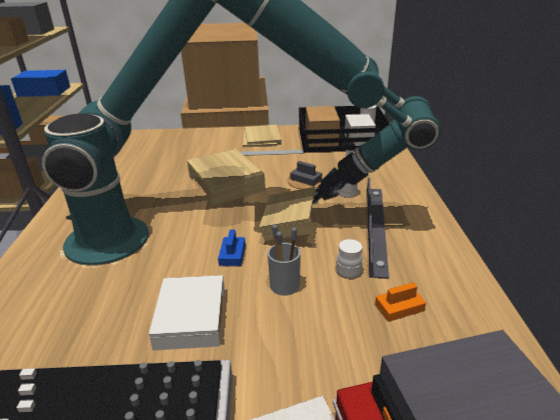

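The riser is held and tilting, far end up, with 2.2 N on the wrist. Continuing.

```bash
python3 -m creep '[{"slide":[0.36,0,-0.31],"angular":[0,-0.75,0]},{"slide":[0.34,0,-0.31],"angular":[0,-0.75,0]},{"slide":[0.32,0,-0.3],"angular":[0,-0.75,0]},{"slide":[0.3,0,-0.29],"angular":[0,-0.75,0]},{"slide":[0.28,0,-0.29],"angular":[0,-0.75,0]}]'
python3 -m creep '[{"slide":[0.26,0,-0.28],"angular":[0,-0.75,0]},{"slide":[0.24,0,-0.26],"angular":[0,-0.75,0]},{"slide":[0.22,0,-0.25],"angular":[0,-0.75,0]},{"slide":[0.2,0,-0.23],"angular":[0,-0.75,0]},{"slide":[0.19,0,-0.22],"angular":[0,-0.75,0]}]'
python3 -m creep '[{"slide":[0.17,0,-0.2],"angular":[0,-0.75,0]},{"slide":[0.16,0,-0.18],"angular":[0,-0.75,0]},{"slide":[0.14,0,-0.16],"angular":[0,-0.75,0]},{"slide":[0.13,0,-0.14],"angular":[0,-0.75,0]},{"slide":[0.13,0,-0.11],"angular":[0,-0.75,0]}]'
python3 - <<'E'
from h import *
g=grasp_now();s=g[3]; print(g[:3],s["wrist_force"],s["torque"],s["width"],s["q"].round(3)); cloud("side","side8")
E
```

```text
time: 17.88
tool_pos: [0.6674, 0.056, 0.2248]
tcp_rot: [-0.237, -2.557, -0.071]
wrist_force: [0.6, 0.0, -2.8]
width: 0.163
time: 18.3
tool_pos: [0.6571, 0.0579, 0.2649]
tcp_rot: [-0.261, -2.816, -0.042]
wrist_force: [-0.6, 0.8, -2.2]
width: 0.161
time: 18.72
tool_pos: [0.6438, 0.0603, 0.2879]
tcp_rot: [-0.286, -3.076, -0.008]
wrist_force: [-0.2, -1.0, -1.7]
width: 0.163
(array([-0.07134092,  0.03524321]), np.float64(0.13315620460081232), np.float64(86.97650737827463)) [-0.22534411 -1.00940522 -1.68279937] [ 0.09744978 -0.18068502  0.02523097] 0.16265122122341466 [ 0.051  0.319  1.759  0.014  1.115 -1.341]
```

View pics/side8.png

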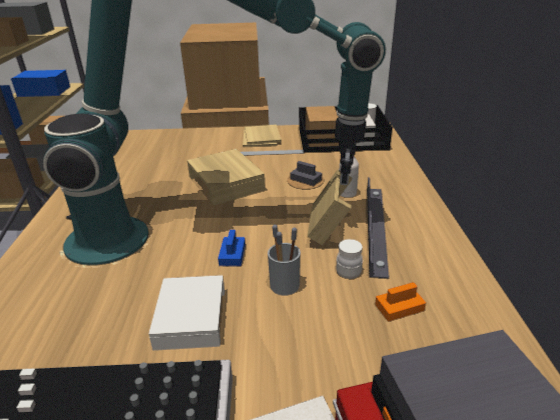

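```bash
python3 -m creep '[{"slide":[0.12,0,-0.09],"angular":[0,-0.75,0]},{"slide":[0.11,0,-0.07],"angular":[0,-0.75,0]},{"slide":[0.11,0,-0.04],"angular":[0,-0.75,0]},{"slide":[0.11,0,-0.02],"angular":[0,-0.75,0]},{"slide":[0.11,0,0.01],"angular":[0,-0.75,0]}]'
python3 -m creep '[{"slide":[0.11,0,0.03],"angular":[0,-0.75,0]},{"slide":[0.12,0,0.06],"angular":[0,-0.75,0]},{"slide":[0.13,0,0.08],"angular":[0,-0.75,0]},{"slide":[0.33,0,0.03],"angular":[0,-0.75,0]},{"slide":[0.34,0,0.04],"angular":[0,-0.75,0]}]'
python3 - <<'E'
from h import *
g=grasp_now();s=g[3]; print(g[:3],s["wrist_force"],s["torque"],s["width"],s["q"].round(3)); 
for n in("side","top"):
    p,d,w=cloud(n,n+"9"); np.savez(n+"9.npz",p=p,w=w)
    cv2.imwrite(f"pics/{n}9z.png",cv2.resize((p[140:280,260:420] if n=="side" else p[90:230,190:350])[...,::-1],None,fx=4,fy=4))
E
```

```text
time: 19.18
tool_pos: [0.63, 0.0628, 0.2922]
tcp_rot: [0.272, 2.922, -0.028]
wrist_force: [-0.4, -0.9, -2.0]
width: 0.16
time: 19.6
tool_pos: [0.6081, 0.0668, 0.2775]
tcp_rot: [0.248, 2.662, -0.059]
wrist_force: [-0.7, -0.7, -2.0]
width: 0.158
(array([-0.02936922,  0.03479555]), np.float64(0.13922954376145977), np.float64(116.88042643866339)) [-0.67778656 -0.65349876 -2.00800823] [ 0.21827345  0.35129229 -0.02510381] 0.15804064519637395 [ 0.106  0.143  2.038 -0.263  0.524 -1.08 ]
```

View pics/side9z.png

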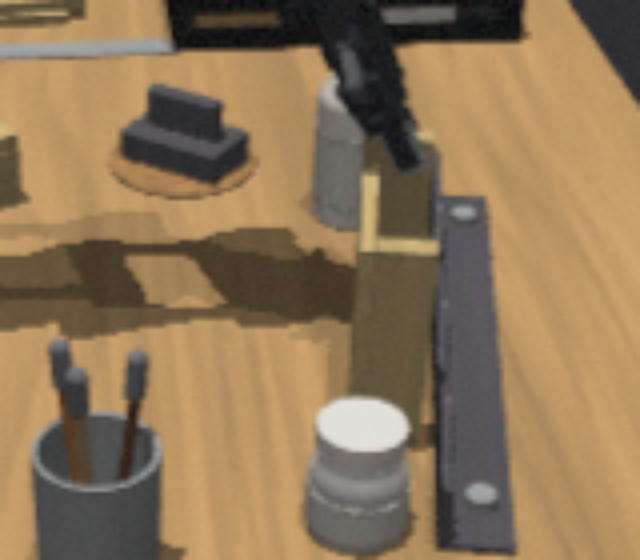

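View pics/top9z.png

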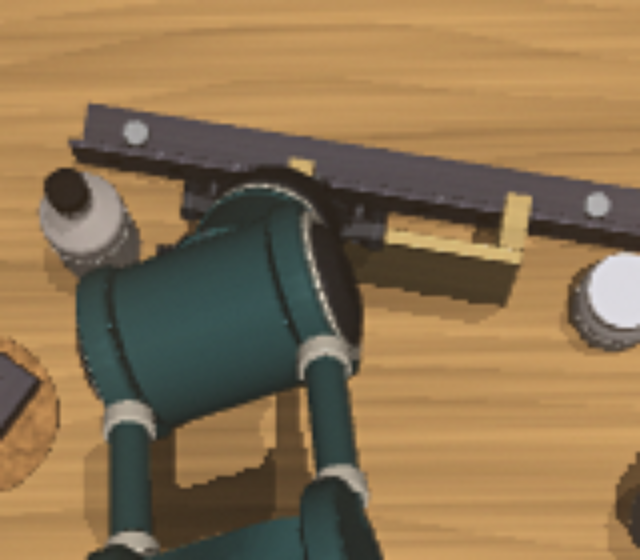

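```bash
python3 - <<'E'
from h import *
g=grasp_now();s=g[3]; P=s["tool_pos"].copy(); P[2]-=.010; plan(P)
D=np.load("side9.npz"); w=D["w"]; f=tof(w); p=D["p"]
# top end surface of riser
m=(w[...,2]>.135)&(w[...,2]<.165)&(f[...,0]>-.08)&(f[...,0]<.02)&(f[...,1]>-.15)&(f[...,1]<.06)&(p[...,0]>120)
q=np.c_[f[m],w[m][:,2]]; print(len(q),np.percentile(q,[2,50,98],axis=0).round(4)); 
A=np.c_[q[:,:2],np.ones(len(q))]; print(np.linalg.lstsq(A,q[:,2],rcond=None)[0])
E
```

```text
tool_pos [0.606  0.0669 0.2755] slide units(25mm) [0.18 0.   0.36]
161 [[-0.0551 -0.1166  0.1412]
 [-0.0457 -0.0905  0.1439]
 [-0.0106  0.0466  0.1475]]
[0.01193832 0.01014882 0.14518551]
```

```bash
python3 -m creep '[{"slide":[0.09,0,0.18],"angular":[0,0,0]},{"slide":[0.07,0,0.14],"angular":[0,0,0]},{"slide":[0.03,0,0.06],"angular":[0,0,0]},{"slide":[0.02,0,0.04],"angular":[0,0,0]},{"slide":[0,0,0],"angular":[0,0,0]}]'
python3 -m creep '[{"slide":[0.02,0,0.04],"angular":[0,0,0]},{"slide":[0.02,0,0.04],"angular":[0,0,0]},{"slide":[0,0,0],"angular":[0,0,0]}]'
python3 - <<'E'
from h import *
g=grasp_now();s=g[3]; print(g[:3],s["wrist_force"],s["torque"])
E
```

```text
time: 20.12
tool_pos: [0.6091, 0.0668, 0.2666]
tcp_rot: [0.247, 2.662, -0.059]
wrist_force: [-0.6, 0.5, -2.6]
width: 0.165
time: 20.37
tool_pos: [0.6089, 0.0669, 0.2647]
tcp_rot: [0.247, 2.661, -0.059]
wrist_force: [0.3, -0.3, -3.1]
width: 0.163
(array([-0.02839685,  0.0351078 ]), np.float64(0.12657863538203598), np.float64(116.96067210223522)) [ 0.34102623 -0.29061651 -3.11411443] [ 0.23150707  0.31496111 -0.02231518]
```

```bash
python3 -m creep '[{"slide":[0.02,0,0.04],"angular":[0,0,0]},{"slide":[0.02,0,0.04],"angular":[0,0,0]},{"slide":[0,0,0],"angular":[0,0,0]}]'
python3 -m creep '[{"slide":[0.01,0,0.03],"angular":[0,0,0]},{"slide":[0,0,0],"angular":[0,0,0]}]'
python3 - <<'E'
from h import *
g=grasp_now();s=g[3]; print(g[:3],s["wrist_force"],s["torque"])
E
```

```text
time: 20.62
tool_pos: [0.6095, 0.0669, 0.2638]
tcp_rot: [0.246, 2.658, -0.058]
wrist_force: [-0.3, -0.8, 2.0]
width: 0.16
time: 20.78
tool_pos: [0.6097, 0.0669, 0.2637]
tcp_rot: [0.247, 2.658, -0.058]
wrist_force: [-3.9, -0.4, 6.5]
width: 0.163
(array([-0.02712717,  0.03544369]), np.float64(0.12574740559740555), np.float64(117.14043658321793)) [-3.94202024 -0.36714118  6.46281782] [-0.01096115  0.48767253 -0.10644826]
```

```bash
python3 -m creep '[{"slide":[-0.01,0,-0.03],"angular":[0,0,0]},{"slide":[0,0,0],"angular":[0,0,0]},{"slide":[0,0,0],"angular":[0,0,0]},{"slide":[0,0,0],"angular":[0,0,0]},{"slide":[0,0,0],"angular":[0,0,0]}]' -1
python3 -m creep '[{"slide":[0,0,0],"angular":[0,0,0]},{"slide":[0,0,0],"angular":[0,0,0]},{"slide":[0,0,-0.3],"angular":[0,0,0]},{"slide":[0,0,-0.5],"angular":[0,0,0]},{"slide":[0,0,-0.8],"angular":[0,0,0]}]'
python3 - <<'E'
from h import *
g=grasp_now();s=g[3]; print(g[:3],s["wrist_force"],s["torque"],s["width"])
for n in("side","top"):
    p,d,w=cloud(n,n+"10"); np.savez(n+"10.npz",p=p,w=w)
p=np.load("side10.npz")["p"]
cv2.imwrite("pics/side10z.png",cv2.resize(p[140:280,260:420,::-1],None,fx=4,fy=4))
E
```

```text
time: 21.2
tool_pos: [0.6088, 0.0669, 0.2623]
tcp_rot: [0.247, 2.661, -0.059]
wrist_force: [0.3, 0.0, -0.1]
width: 0.86
time: 21.62
tool_pos: [0.59, 0.0701, 0.2974]
tcp_rot: [0.247, 2.664, -0.06]
wrist_force: [-0.1, 0.3, 0.3]
width: 0.995
(array([-0.04793915,  0.03472275]), np.float64(0.15898376937539266), np.float64(116.7790354642369)) [-0.09619276  0.29962148  0.33266901] [-0.02753754  0.1336025   0.0925776 ] 0.9950947997780288
```

View pics/side10z.png

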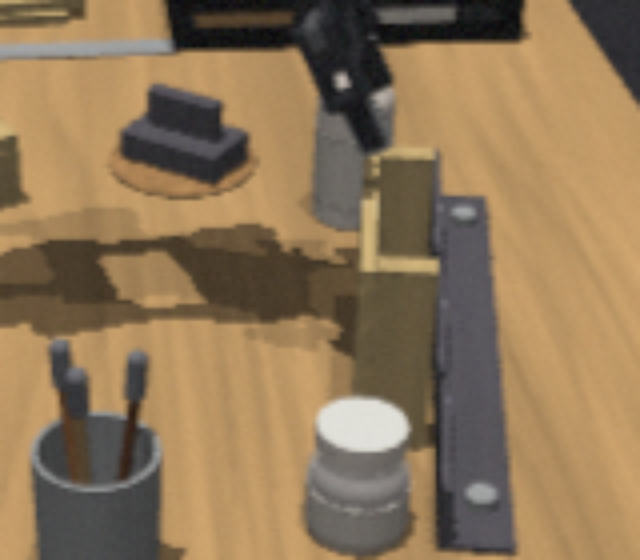

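```bash
cat >> h.py <<'E'
def table(wps):  # list of (xg,yf,zg,t)
    PQ=[tcp_from_grasp(*a) for a in wps]
    for k in range(len(PQ)-1):
        (p,q),(p2,q2)=PQ[k],PQ[k+1]
        print(k,(q.inv().apply(p2-p)/.025).round(2),(np.degrees((q.inv()*q2).as_rotvec())/4).round(2))
E
python3 - <<'E'
from h import *
(xy,z,t,s)=grasp_now(); print(xy,z,t)
n=22; w=[]
for k in range(n+1):
    a=min(1,k/8); w.append((xy[0]+(-.016-xy[0])*a, xy[1]+(.035-xy[1])*a, z+(.205-z)*min(1,k/4), t+(30-t)*k/n))
table(w)
D=np.load("top10.npz"); w=D["w"]; f=tof(w); p=D["p"]
m=(w[...,2]>.12)&(w[...,2]<.14)&(f[...,0]>-.08)&(f[...,0]<.02)&(f[...,1]>-.15)&(f[...,1]<.06)&(p[...,0]>120)
q=np.c_[f[m],w[m][:,2]]; print(len(q),np.percentile(q,[1,50,99],axis=0).round(4),cv2.minAreaRect((q[:,:2]*1000).astype(np.float32)))
E
```

```text
[-0.04537369  0.03594883] 0.16455381806089733 117.30899878662709
0 [-0.75 -0.   -0.28] [ 0.    0.99 -0.  ]
1 [-0.72 -0.   -0.3 ] [-0.    0.99  0.  ]
2 [-0.7  -0.   -0.32] [ 0.    0.99 -0.  ]
3 [-0.68 -0.   -0.34] [-0.    0.99  0.  ]
4 [-0.57 -0.    0.04] [-0.    0.99  0.  ]
5 [-0.57 -0.    0.03] [-0.    0.99  0.  ]
6 [-0.58 -0.    0.02] [ 0.    0.99 -0.  ]
7 [-0.58 -0.    0.01] [-0.    0.99 -0.  ]
8 [-0.43 -0.    0.01] [-0.    0.99  0.  ]
9 [-0.43  0.    0.01] [0.   0.99 0.  ]
10 [-0.43  0.    0.01] [0.   0.99 0.  ]
11 [-0.43 -0.    0.01] [-0.    0.99 -0.  ]
12 [-0.43  0.    0.01] [ 0.    0.99 -0.  ]
13 [-0.43  0.    0.01] [-0.    0.99 -0.  ]
14 [-0.43 -0.    0.01] [-0.    0.99  0.  ]
15 [-0.43 -0.    0.01] [ 0.    0.99 -0.  ]
16 [-0.43  0.    0.01] [-0.    0.99 -0.  ]
17 [-0.43  0.    0.01] [0.   0.99 0.  ]
18 [-0.43  0.    0.01] [-0.    0.99  0.  ]
19 [-0.43  0.    0.01] [ 0.    0.99 -0.  ]
20 [-0.43 -0.    0.01] [-0.    0.99  0.  ]
21 [-0.43  0.    0.01] [0.   0.99 0.  ]
234 [[-0.053  -0.117   0.1254]
 [-0.0405 -0.0914  0.1301]
 [-0.0076  0.0412  0.1349]] ((-30.18202781677246, -37.78687286376953), (159.7657470703125, 46.71723175048828), 89.6309585571289)
```

```bash
python3 -m creep '[{"slide":[-0.75,0,-0.28],"angular":[0,1,0]},{"slide":[-0.72,0,-0.3],"angular":[0,1,0]},{"slide":[-0.7,0,-0.32],"angular":[0,1,0]},{"slide":[-0.68,0,-0.34],"angular":[0,1,0]},{"slide":[-0.57,0,0.04],"angular":[0,1,0]}]'
python3 -m creep '[{"slide":[-0.57,0,0.03],"angular":[0,1,0]},{"slide":[-0.57,0,0.02],"angular":[0,1,0]},{"slide":[-0.58,0,0.01],"angular":[0,1,0]},{"slide":[-0.43,0,0.01],"angular":[0,1,0]},{"slide":[-0.43,0,0.01],"angular":[0,1,0]}]'
python3 -m creep '[{"slide":[-0.43,0,0.01],"angular":[0,1,0]},{"slide":[-0.43,0,0.01],"angular":[0,1,0]},{"slide":[-0.43,0,0.01],"angular":[0,1,0]},{"slide":[-0.43,0,0.01],"angular":[0,1,0]},{"slide":[-0.43,0,0.01],"angular":[0,1,0]}]'
python3 -m creep '[{"slide":[-0.43,0,0.01],"angular":[0,1,0]},{"slide":[-0.43,0,0.01],"angular":[0,1,0]},{"slide":[-0.43,0,0.01],"angular":[0,1,0]},{"slide":[-0.43,0,0.01],"angular":[0,1,0]},{"slide":[-0.43,0,0.01],"angular":[0,1,0]}]'
python3 - <<'E'
from h import *
(xy,z,t,s)=grasp_now(); print(xy,z,t,s["q"].round(3))
E
```

```text
time: 22.13
tool_pos: [0.6608, 0.0574, 0.3584]
tcp_rot: [0.278, 3.005, -0.014]
wrist_force: [0.4, 0.1, 0.1]
width: 1.001
time: 22.55
tool_pos: [0.7233, 0.0454, 0.3525]
tcp_rot: [-0.269, -2.901, -0.032]
wrist_force: [-0.3, 0.8, -0.3]
width: 1.002
time: 22.97
tool_pos: [0.7718, 0.0363, 0.3317]
tcp_rot: [-0.237, -2.554, -0.071]
wrist_force: [0.8, -0.6, -0.0]
width: 0.999
time: 23.38
tool_pos: [0.8106, 0.0291, 0.2953]
tcp_rot: [-0.204, -2.206, -0.103]
wrist_force: [-1.0, -0.5, -0.3]
width: 0.998
[-0.01749225  0.03505002] 0.202309797529085 36.846163514921976 [-0.023  0.914  0.949  0.16   2.194 -1.379]
```

```bash
python3 -m creep '[{"slide":[-0.43,0,0.01],"angular":[0,1,0]},{"slide":[-0.3,0,0],"angular":[0,0.7,0]},{"slide":[-0.5,0,0.28],"angular":[0,0,0]},{"slide":[-0.6,0,0.35],"angular":[0,0,0]},{"slide":[-0.6,0,0.35],"angular":[0,0,0]}]'
python3 -m creep '[{"slide":[-0.6,0,0.35],"angular":[0,0,0]},{"slide":[0,0,0],"angular":[0,0,0]}]'
python3 - <<'E'
from h import *
(xy,z,t,s)=grasp_now(); print(xy,z,t,s["q"].round(3),s["wrist_force"])
p,rot=tcp_from_grasp(-.018,.035,.105,30); plan(p,rot=rot)
p,d,w=cloud("side","side11")
cv2.imwrite("pics/side11z.png",cv2.resize(p[120:260,280:440,::-1],None,fx=4,fy=4))
E
```

```text
time: 23.8
tool_pos: [0.8203, 0.0274, 0.2302]
tcp_rot: [-0.194, -2.093, -0.112]
wrist_force: [0.1, 0.5, 0.3]
width: 1.001
time: 23.97
tool_pos: [0.8188, 0.0276, 0.208]
tcp_rot: [-0.194, -2.085, -0.111]
wrist_force: [-0.6, 0.3, -1.8]
width: 1.0
[-0.01950645  0.03493515] 0.13084029367015432 29.84921234868117 [-0.026  1.045  0.911  0.173  2.223 -1.385] [-0.57802748  0.29289899 -1.76403445]
tool_pos [0.8188 0.0276 0.208 ] slide units(25mm) [-0.91  0.01  0.46]
turn units(4deg) [ 0.02 -0.04 -0.03]
```

View pics/side11z.png

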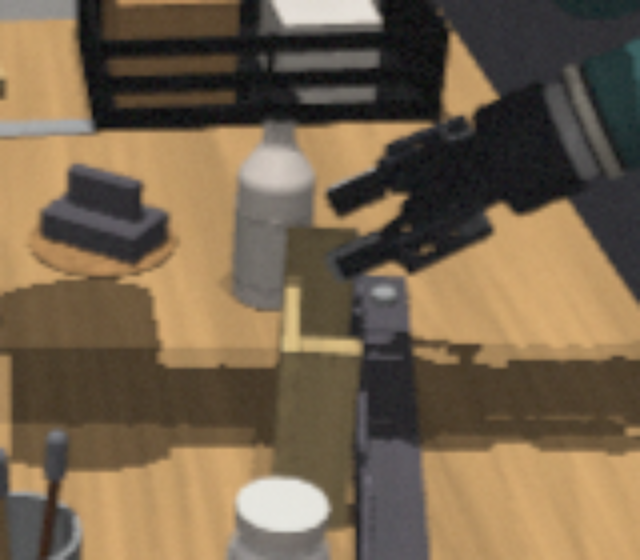

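```bash
python3 -m creep '[{"slide":[-0.5,0,0.26],"angular":[0,0,0]},{"slide":[-0.4,0,0.2],"angular":[0,0,0]},{"slide":[0,0,0],"angular":[0,0,0]},{"slide":[0,0,0],"angular":[0,0,0]}]'
python3 -m creep '[{"slide":[0,0,0],"angular":[0,0,0]},{"slide":[0,0,0],"angular":[0,0,0]},{"slide":[0,0,0],"angular":[0,0,0]},{"slide":[0,0,0],"angular":[0,0,0]},{"slide":[0,0,0],"angular":[0,0,0]}]' 1 100
python3 -m creep '[{"slide":[0,0,0],"angular":[0,0,0]},{"slide":[0,0,0],"angular":[0,0,0]},{"slide":[0,0,0],"angular":[0,0,0]}]'
python3 - <<'E'
from h import *
(xy,z,t,s)=grasp_now(); print(xy,z,t,s["q"].round(3),s["wrist_force"],s["width"])
p,d,w=cloud("side","side12")
cv2.imwrite("pics/side12z.png",cv2.resize(p[120:260,280:440,::-1],None,fx=4,fy=4))
E
```

```text
time: 24.35
tool_pos: [0.8214, 0.0271, 0.1879]
tcp_rot: [-0.194, -2.089, -0.112]
wrist_force: [-0.3, -0.8, -0.5]
width: 0.998
time: 24.77
tool_pos: [0.8218, 0.0271, 0.1896]
tcp_rot: [-0.193, -2.091, -0.112]
wrist_force: [-0.6, -0.1, -0.3]
width: 0.301
time: 25.02
tool_pos: [0.8218, 0.0272, 0.1896]
tcp_rot: [-0.193, -2.091, -0.112]
wrist_force: [-0.6, 0.8, 2.2]
width: 0.171
[-0.0160305   0.03525245] 0.11161389793647652 30.19727985133359 [-0.026  1.067  0.903  0.17   2.203 -1.39 ] [-0.58814103  0.78103375  2.18319106] 0.17066866548742793
```

View pics/side12z.png

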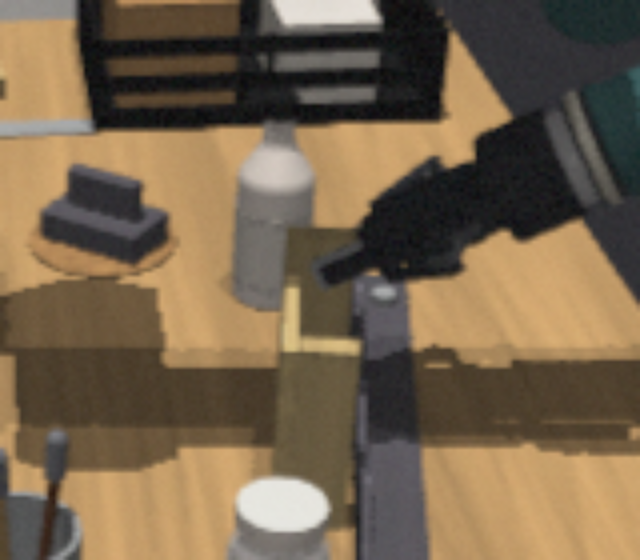

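```bash
python3 - <<'E'
from h import *
(xy,z,t,s)=grasp_now(); n=30; w=[]
for k in range(n+1):
    ps=88*k/n; r=np.radians(ps); a=min(1,k/4)
    w.append((xy[0] + a*0 + ((-.010-.1116*np.sin(r)-.009*np.cos(r)) - xy[0])*a if k<4 else -.010-.1116*np.sin(r)-.009*np.cos(r), xy[1], .1116*np.cos(r)+.037*np.sin(r)+.006*a, t+ps))
table(w); print(w[-1])
E
```

```text
0 [0.47 0.   0.02] [ 0.   -0.73  0.  ]
1 [ 0.53 -0.    0.11] [ 0.   -0.73 -0.  ]
2 [0.59 0.   0.2 ] [ 0.   -0.73  0.  ]
3 [ 0.66 -0.    0.28] [ 0.   -0.73  0.  ]
4 [ 0.48 -0.    0.16] [-0.   -0.73  0.  ]
5 [0.48 0.   0.15] [ 0.   -0.73 -0.  ]
6 [0.47 0.   0.15] [ 0.   -0.73  0.  ]
7 [0.47 0.   0.15] [-0.   -0.73 -0.  ]
8 [ 0.46 -0.    0.15] [-0.   -0.73  0.  ]
9 [ 0.46 -0.    0.15] [ 0.   -0.73 -0.  ]
10 [0.45 0.   0.15] [ 0.   -0.73  0.  ]
11 [ 0.45 -0.    0.15] [-0.   -0.73  0.  ]
12 [0.44 0.   0.15] [ 0.   -0.73 -0.  ]
13 [ 0.44 -0.    0.15] [-0.   -0.73 -0.  ]
14 [0.43 0.   0.15] [ 0.   -0.73  0.  ]
15 [0.43 0.   0.15] [ 0.   -0.73 -0.  ]
16 [ 0.42 -0.    0.16] [ 0.   -0.73  0.  ]
17 [0.42 0.   0.16] [ 0.   -0.73  0.  ]
18 [0.42 0.   0.16] [-0.   -0.73 -0.  ]
19 [ 0.41 -0.    0.17] [ 0.   -0.73  0.  ]
20 [0.41 0.   0.17] [ 0.   -0.73  0.  ]
21 [0.41 0.   0.17] [ 0.   -0.73  0.  ]
22 [ 0.41 -0.    0.18] [-0.   -0.73 -0.  ]
23 [ 0.41 -0.    0.18] [-0.   -0.73  0.  ]
24 [ 0.41 -0.    0.19] [-0.   -0.73 -0.  ]
25 [0.41 0.   0.19] [ 0.   -0.73 -0.  ]
26 [0.41 0.   0.2 ] [-0.   -0.73  0.  ]
27 [ 0.41 -0.    0.2 ] [-0.   -0.73  0.  ]
28 [ 0.41 -0.    0.21] [ 0.   -0.73 -0.  ]
29 [0.41 0.   0.21] [-0.   -0.73  0.  ]
(np.float64(-0.12184611176565359), np.float64(0.03521499724571349), np.float64(0.04687224443170566), np.float64(118.20130922491963))
```

```bash
python3 -m creep '[{"slide":[0.47,0,0.02],"angular":[0,-0.73,0]},{"slide":[0.53,0,0.11],"angular":[0,-0.73,0]},{"slide":[0.59,0,0.2],"angular":[0,-0.73,0]},{"slide":[0.66,0,0.28],"angular":[0,-0.73,0]},{"slide":[0.48,0,0.16],"angular":[0,-0.73,0]}]'
python3 -m creep '[{"slide":[0.48,0,0.15],"angular":[0,-0.73,0]},{"slide":[0.47,0,0.15],"angular":[0,-0.73,0]},{"slide":[0.47,0,0.15],"angular":[0,-0.73,0]},{"slide":[0.46,0,0.15],"angular":[0,-0.73,0]},{"slide":[0.46,0,0.15],"angular":[0,-0.73,0]}]'
python3 - <<'E'
from h import *
(xy,z,t,s)=grasp_now(); print(xy,z,t,s["q"].round(3),s["wrist_force"],s["width"])
ps=np.radians(t-30.2); print("want",-.010-.1116*np.sin(ps)-.009*np.cos(ps),.1116*np.cos(ps)+.037*np.sin(ps)+.006)
p,d,w=cloud("side","side13")
E
```

```text
time: 25.48
tool_pos: [0.7664, 0.0374, 0.2321]
tcp_rot: [-0.217, -2.347, -0.091]
wrist_force: [0.4, 0.7, -1.9]
width: 0.171
time: 25.9
tool_pos: [0.7106, 0.0478, 0.2545]
tcp_rot: [-0.241, -2.6, -0.066]
wrist_force: [-0.4, 0.8, -2.5]
width: 0.168
[-0.07380946  0.03519172] 0.12091551569813369 59.519558991770616 [ 0.008  0.619  1.435  0.098  1.611 -1.4  ] [-0.36265612  0.80715652 -2.51342817] 0.1681740948778581
want -0.07249542090035463 0.12142244570553226
```

View pics/side13.png

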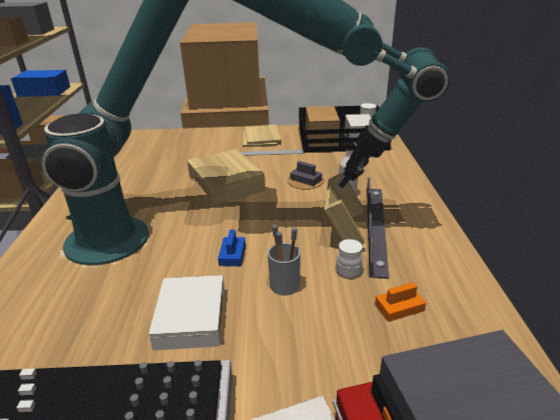

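The riser is 30° over towards the robot and on the planned path. Continuing to lower it.

```bash
python3 -m creep '[{"slide":[0.45,0,0.15],"angular":[0,-0.73,0]},{"slide":[0.45,0,0.15],"angular":[0,-0.73,0]},{"slide":[0.44,0,0.15],"angular":[0,-0.73,0]},{"slide":[0.44,0,0.15],"angular":[0,-0.73,0]},{"slide":[0.43,0,0.15],"angular":[0,-0.73,0]}]'
python3 -m creep '[{"slide":[0.43,0,0.15],"angular":[0,-0.73,0]},{"slide":[0.42,0,0.16],"angular":[0,-0.73,0]},{"slide":[0.42,0,0.16],"angular":[0,-0.73,0]},{"slide":[0.42,0,0.16],"angular":[0,-0.73,0]},{"slide":[0.41,0,0.17],"angular":[0,-0.73,0]}]'
python3 - <<'E'
from h import *
(xy,z,t,s)=grasp_now(); print(xy,z,t,s["q"].round(3),s["wrist_force"],s["width"])
ps=np.radians(t-30.2); print("want",-.010-.1116*np.sin(ps)-.009*np.cos(ps),.1116*np.cos(ps)+.037*np.sin(ps)+.006)
E
python3 -m creep '[{"slide":[0.41,0,0.17],"angular":[0,-0.73,0]},{"slide":[0.41,0,0.17],"angular":[0,-0.73,0]},{"slide":[0.41,0,0.18],"angular":[0,-0.73,0]},{"slide":[0.41,0,0.18],"angular":[0,-0.73,0]},{"slide":[0.41,0,0.19],"angular":[0,-0.73,0]}]'
python3 - <<'E'
from h import *
(xy,z,t,s)=grasp_now(); print(xy,z,t,s["q"].round(3),s["wrist_force"],s["width"])
ps=np.radians(t-30.2); print("want",-.010-.1116*np.sin(ps)-.009*np.cos(ps),.1116*np.cos(ps)+.037*np.sin(ps)+.006)
cloud("side","side14")
E
```

```text
time: 26.37
tool_pos: [0.6539, 0.0584, 0.2605]
tcp_rot: [-0.265, -2.852, -0.038]
wrist_force: [0.1, 0.3, -1.8]
width: 0.173
time: 26.78
tool_pos: [0.5997, 0.0685, 0.2502]
tcp_rot: [-0.288, -3.104, -0.004]
wrist_force: [-0.1, -0.9, -2.1]
width: 0.17
[-0.11180413  0.03522241] 0.09522108726835934 88.60834359718807 [ 0.071  0.277  1.892  0.008  0.996 -1.319] [-0.09387433 -0.94589277 -2.12378549] 0.16964052243871414
want -0.10977599725024376 0.0959797040967626
time: 27.2
tool_pos: [0.5512, 0.0775, 0.224]
tcp_rot: [0.27, 2.9, -0.031]
wrist_force: [-0.2, -0.1, -3.2]
width: 0.169
[-0.12195954  0.03519371] 0.07309196166795831 103.18889949525212 [ 0.116  0.165  2.1   -0.11   0.66  -1.189] [-0.1567823  -0.09543786 -3.23148231] 0.16915935846643862
want -0.11935030003656036 0.07403053777620588
```

View pics/side14.png

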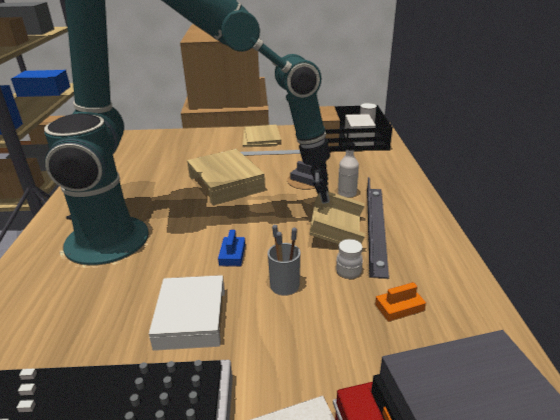

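```bash
python3 -m creep '[{"slide":[0.41,0,0.19],"angular":[0,-0.73,0]},{"slide":[0.41,0,0.2],"angular":[0,-0.73,0]},{"slide":[0.41,0,0.2],"angular":[0,-0.73,0]},{"slide":[0.41,0,0.21],"angular":[0,-0.73,0]},{"slide":[0.41,0,0.21],"angular":[0,-0.73,0]}]'
python3 - <<'E'
from h import *
(xy,z,t,s)=grasp_now(); print(xy,z,t,s["q"].round(3),s["wrist_force"],s["width"])
ps=np.radians(t-30.2); print("want",-.010-.1116*np.sin(ps)-.009*np.cos(ps),.1116*np.cos(ps)+.037*np.sin(ps)+.006)
p,rot=tcp_from_grasp(xy[0],xy[1],.038,120.2); plan(p,rot=rot)
p,d,w=cloud("side","side15"); cv2.imwrite("pics/side15z.png",cv2.resize(p[140:280,260:420,::-1],None,fx=4,fy=4))
E
```

```text
time: 27.67
tool_pos: [0.5124, 0.0847, 0.1838]
tcp_rot: [0.247, 2.647, -0.061]
wrist_force: [0.0, -2.5, -2.4]
width: 0.172
[-0.12454916  0.03499964] 0.046635046801353774 117.7804301106736 [ 0.171  0.128  2.28  -0.546  0.319 -0.728] [ 0.00331069 -2.49011589 -2.40362116] 0.1722077007052158
want -0.12188045731557245 0.04767842057768492
tool_pos [0.5124 0.0847 0.1838] slide units(25mm) [ 0.42 -0.01  0.31]
turn units(4deg) [-0.02 -0.61 -0.04]
```

View pics/side15z.png

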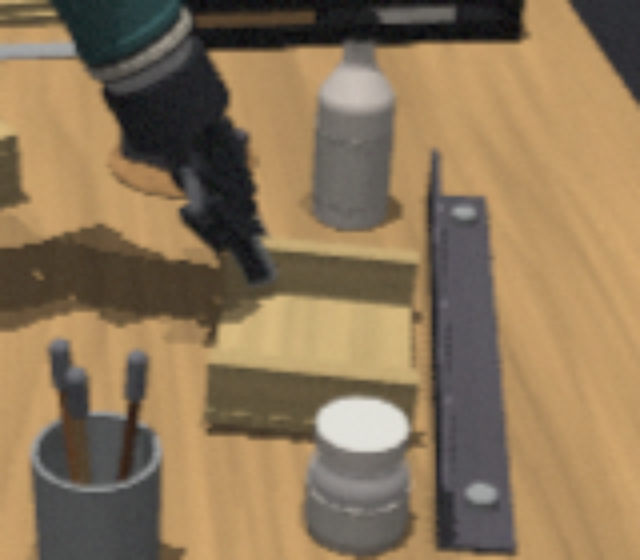

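```bash
python3 -m creep '[{"slide":[0.07,0,0.13],"angular":[0,-0.2,0]},{"slide":[0.05,0,0.09],"angular":[0,-0.1,0]},{"slide":[0.02,0,0.04],"angular":[0,0,0]},{"slide":[0,0,0],"angular":[0,0,0]}]'
python3 - <<'E'
from h import *
(xy,z,t,s)=grasp_now(); print(xy,z,t,s["q"].round(3),s["wrist_force"],s["torque"])
E
```

```text
time: 28.05
tool_pos: [0.5129, 0.0847, 0.1765]
tcp_rot: [0.245, 2.628, -0.064]
wrist_force: [-0.3, -0.2, -1.8]
width: 0.172
[-0.1214745   0.03495193] 0.04078605776732208 118.85320969628678 [ 0.173  0.141  2.288 -0.635  0.291 -0.639] [-0.28172627 -0.2108798  -1.77028592] [ 0.29169819  0.45447975 -0.00645655]
```

```bash
python3 -m creep '[{"slide":[0.03,0,0.06],"angular":[0,0,0]},{"slide":[0.03,0,0.05],"angular":[0,0,0]},{"slide":[0,0,0],"angular":[0,0,0]}]'
python3 - <<'E'
from h import *
(xy,z,t,s)=grasp_now(); print(xy,z,t,s["wrist_force"],s["torque"])
E
```

```text
time: 28.3
tool_pos: [0.5134, 0.0849, 0.1743]
tcp_rot: [0.244, 2.625, -0.062]
wrist_force: [-1.6, -1.5, 1.0]
width: 0.172
[-0.12063162  0.03545891] 0.038762778362474465 119.03300107536684 [-1.56034625 -1.45658654  1.04896414] [-0.24248008  0.05532759 -0.23410005]
```

```bash
python3 -m creep '[{"slide":[0,0,0],"angular":[0,0,0]},{"slide":[0,0,0],"angular":[0,0,0]},{"slide":[0,0,0],"angular":[0,0,0]},{"slide":[0,0,0],"angular":[0,0,0]},{"slide":[0,0,0],"angular":[0,0,0]}]' -1
python3 -m creep '[{"slide":[0,0,-0.2],"angular":[0,0,0]},{"slide":[0,0,-0.8],"angular":[0,0,0]},{"slide":[0,0,-1],"angular":[0,0,0]},{"slide":[0,0,-1],"angular":[0,0,0]},{"slide":[0,0,-1],"angular":[0,0,0]}]'
python3 - <<'E'
from h import *
(xy,z,t,s)=grasp_now(); print(xy,z,t,s["q"].round(3),s["wrist_force"])
D=[]
for n in("side","top"):
    p,d,w=cloud(n,n+"16"); f=tof(w)
    m=(w[...,2]>.040)&(w[...,2]<.052)&(f[...,0]>-.2)&(f[...,0]<-.006)&(f[...,1]>-.15)&(f[...,1]<.1)&(p[...,0].astype(int)-p[...,2]>25)
    m=cv2.morphologyEx(m.astype(np.uint8),cv2.MORPH_OPEN,np.ones((2,2)))>0
    q=f[m]; print(n,m.sum(),cv2.minAreaRect((q*1000).astype(np.float32)))
    for sgn in(-1,1):
        r=q[(q[:,1]+.038)*sgn>.05]; 
        if len(r)>20:print(sgn,np.percentile(r,[1,50,99],axis=0).round(4).tolist(), np.degrees(np.polyfit(r[:,0],r[:,1],1)[0]))
    m=(w[...,2]>.004)&(w[...,2]<.016)&(f[...,0]>-.18)&(f[...,0]<.0)&(f[...,1]>-.09)&(f[...,1]<.01); q=f[m];print("board",np.percentile(q[:,0],[2,98]),np.median(w[m][:,2]))
E
```

```text
time: 28.72
tool_pos: [0.5127, 0.085, 0.1738]
tcp_rot: [0.244, 2.626, -0.062]
wrist_force: [-0.5, 1.1, 0.6]
width: 0.869
time: 29.13
tool_pos: [0.4641, 0.0939, 0.2618]
tcp_rot: [0.244, 2.627, -0.062]
wrist_force: [0.7, -0.4, -0.4]
width: 0.999
[-0.17107859  0.03541016] 0.12613370755125403 118.90346799157571 [ 0.216 -0.101  2.329 -0.42   0.48  -0.838] [ 0.67101096 -0.44662321 -0.43294667]
side 533 ((-71.07440948486328, -2.6826248168945312), (233.25936889648438, 131.63772583007812), 89.28240966796875)
-1 [[-0.1353, -0.1188], [-0.0739, -0.1141], [-0.0125, -0.1028]] -0.08812217962106847
1 [[-0.1357, 0.0241], [-0.0709, 0.03], [-0.004, 0.1015]] 4.275729568982874
board [-0.13791133 -0.01133714] 0.010421340555875569
top 523 ((-70.5142822265625, -42.12500762939453), (162.1111297607422, 140.30941772460938), 89.71574401855469)
-1 [[-0.1402, -0.123], [-0.0771, -0.1132], [-0.0069, -0.105]] -0.9473468701287958
1 [[-0.1398, 0.0252], [-0.0782, 0.0308], [-0.0127, 0.0389]] -0.4185504420094318
board [-0.139582   -0.00978916] 0.00994808396009117
```

View pics/side16.png

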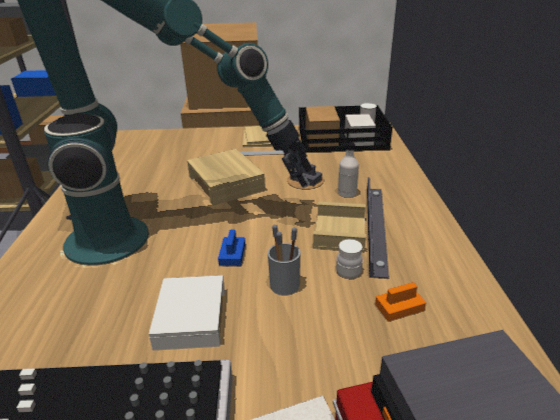

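View pics/top16.png

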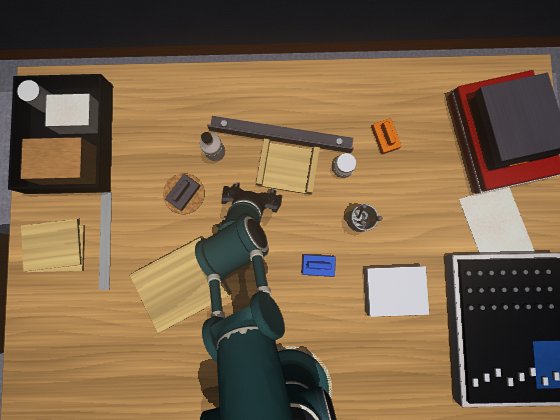

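```bash
python3 -m creep '[{"slide":[0,0,-0.8],"angular":[0,1,0]},{"slide":[0,0,0],"angular":[0,1,0]},{"slide":[0,0,0],"angular":[0,1,0]},{"slide":[0,0,0],"angular":[0,1,0]},{"slide":[0,0,0],"angular":[0,1,0]}]'
python3 -m creep '[{"slide":[0,0,0],"angular":[0,1,0]},{"slide":[0,0,0],"angular":[0,1,0]},{"slide":[0,0,0],"angular":[0,0.25,0]},{"slide":[0,0,0],"angular":[0,0,0]}]'
python3 - <<'E'
from h import *
s=bot.read_state(); print(s["q"].round(3),tof(s["tool_pos"]))
plan(F(-.18,-.038,.20),rot=down(79.5))
E
```

```text
time: 29.65
tool_pos: [0.4553, 0.0956, 0.2783]
tcp_rot: [0.276, 2.976, -0.02]
wrist_force: [-0.3, 0.2, -0.4]
width: 1.002
time: 29.98
tool_pos: [0.4559, 0.0953, 0.2779]
tcp_rot: [-0.291, -3.127, -0.0]
wrist_force: [-0.3, -0.4, -0.3]
width: 0.997
[ 0.153 -0.015  2.166  0.     0.992 -1.233] [-0.25425758  0.03541831]
tool_pos [0.4559 0.0953 0.2779] slide units(25mm) [-2.98 -2.93  3.11]
turn units(4deg) [-0.   -0.01 -0.03]
```

```bash
python3 -m creep '[{"slide":[-0.6,-0.8,0.6],"angular":[0,0,0]},{"slide":[-0.6,-0.8,0.6],"angular":[0,0,0]},{"slide":[-0.6,-0.8,0.6],"angular":[0,0,0]},{"slide":[-0.6,-0.5,0.6],"angular":[0,0,0]},{"slide":[0,0,0.8],"angular":[0,0,0]}]'
python3 -m creep '[{"slide":[0,0,0.7],"angular":[0,0,0]},{"slide":[0,0,0.4],"angular":[0,0,0]},{"slide":[0,0,0],"angular":[0,0,0]},{"slide":[0,0,0],"angular":[0,0,0]}]'
python3 - <<'E'
from h import *
s=bot.read_state(); print(s["q"].round(3),tof(s["tool_pos"]))
plan(F(-.15,-.038,.164),rot=down(79.5))
E
```

```text
time: 30.4
tool_pos: [0.5037, 0.0111, 0.1991]
tcp_rot: [0.292, 3.121, -0.001]
wrist_force: [0.3, 0.4, -0.1]
width: 0.998
time: 30.73
tool_pos: [0.5005, 0.0135, 0.1706]
tcp_rot: [-0.289, -3.127, -0.0]
wrist_force: [0.1, -0.6, -0.3]
width: 0.998
[-0.023  0.211  2.161  0.     0.771 -1.409] [-0.19551416 -0.03690737]
tool_pos [0.5005 0.0135 0.1706] slide units(25mm) [-1.82 -0.04  0.26]
turn units(4deg) [ 0.   -0.02 -0.02]
```

```bash
python3 -m creep '[{"slide":[-0.4,0,0.12],"angular":[0,0,0]},{"slide":[-0.5,0,0.1],"angular":[0,0,0]},{"slide":[-0.4,0,0],"angular":[0,0,0]},{"slide":[-0.2,0,0],"angular":[0,0,0]},{"slide":[-0.2,0,0],"angular":[0,0,0]}]'
python3 - <<'E'
from h import *
s=bot.read_state(); print(tof(s["tool_pos"]),s["tool_pos"],s["wrist_force"])
E
python3 -m creep '[{"slide":[-0.15,0,0],"angular":[0,0,0]},{"slide":[-0.15,0,0],"angular":[0,0,0]},{"slide":[0,0,0],"angular":[0,0,0]}]'
python3 - <<'E'
from h import *
s=bot.read_state(); print(tof(s["tool_pos"]),s["tool_pos"],s["wrist_force"])
E
```

```text
time: 31.15
tool_pos: [0.5446, 0.0053, 0.1663]
tcp_rot: [0.29, 3.127, 0.001]
wrist_force: [-1.1, 0.8, 0.7]
width: 1.002
[-0.1507176  -0.03695567] [0.54458348 0.00534399 0.16631689] [-1.13569311  0.77842078  0.67162634]
time: 31.4
tool_pos: [0.5508, 0.004, 0.1656]
tcp_rot: [-0.29, -3.128, -0.001]
wrist_force: [0.5, -0.9, 0.1]
width: 1.003
[-0.14438519 -0.03711629] [0.55078103 0.00403555 0.16557575] [ 0.5065289  -0.85654764  0.07161371]
```

```bash
python3 -m creep '[{"slide":[-0.08,0,0],"angular":[0,0,0]},{"slide":[-0.08,0,0],"angular":[0,0,0]},{"slide":[0,0,0],"angular":[0,0,0]}]'
python3 - <<'E'
from h import *
s=bot.read_state(); print(tof(s["tool_pos"]),s["tool_pos"],s["wrist_force"])
E
python3 -m creep '[{"slide":[-0.08,0,0],"angular":[0,0,0]},{"slide":[0,0,0],"angular":[0,0,0]}]'
python3 - <<'E'
from h import *
s=bot.read_state(); print(tof(s["tool_pos"]),s["tool_pos"],s["wrist_force"])
cloud("side","side17")
E
```

```text
time: 31.65
tool_pos: [0.5537, 0.0034, 0.1653]
tcp_rot: [-0.29, -3.126, -0.001]
wrist_force: [-3.6, 0.3, 1.4]
width: 0.996
[-0.14141375 -0.03719958] [0.55368775 0.00341379 0.1652861 ] [-3.61534848  0.26115749  1.35949811]
time: 31.82
tool_pos: [0.5544, 0.0033, 0.165]
tcp_rot: [-0.289, -3.122, -0.001]
wrist_force: [-7.7, 1.0, 5.9]
width: 0.997
[-0.14070093 -0.03721398] [0.55438605 0.00327013 0.1649692 ] [-7.65370426  1.04090596  5.88315436]
```

View pics/side17.png

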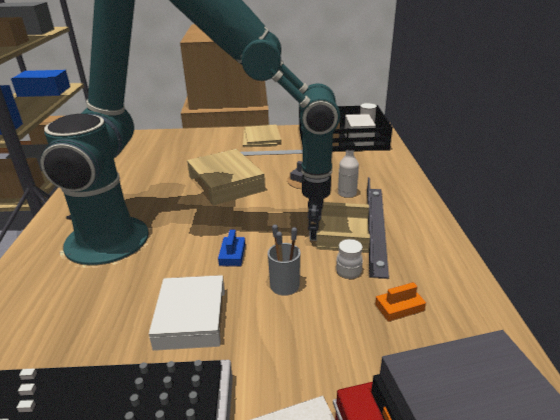

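Contact at 7.7 N, exactly where the near edge should be when the riser is snug. Backing off, rising and checking.

```bash
python3 -m creep '[{"slide":[0.3,0,0],"angular":[0,0,0]},{"slide":[0.8,0,0],"angular":[0,0,0]},{"slide":[0.9,0,-0.5],"angular":[0,0,0]},{"slide":[0.5,0,-1],"angular":[0,0,0]},{"slide":[0,0,-1],"angular":[0,0,0]}]'
python3 -m creep '[{"slide":[0,0,-1],"angular":[0,0,0]},{"slide":[0,0.8,-1],"angular":[0,0,0]},{"slide":[0,1,0],"angular":[0,0,0]},{"slide":[0,1,0],"angular":[0,0,0]},{"slide":[0,1,0],"angular":[0,0,0]}]'
python3 -m creep '[{"slide":[0,0,0],"angular":[0,0,0]},{"slide":[0,0,0],"angular":[0,0,0]}]'
python3 - <<'E'
from h import *
for n in("side","top"):
    p,d,w=cloud(n,n+"18"); f=tof(w); v,u=np.mgrid[:420,:560]
    m=(w[...,2]>.040)&(w[...,2]<.052)&(f[...,0]>-.2)&(f[...,0]<-.004)&(f[...,1]>-.15)&(f[...,1]<.055)&(p[...,0].astype(int)-p[...,2]>25)
    q=f[m]; print(n,m.sum(),cv2.minAreaRect((q*1000).astype(np.float32)))
    for sgn in(-1,1):
        r=q[(q[:,1]+.038)*sgn>.05]; 
        if len(r)>20:print(sgn,np.percentile(r,[1,50,99],axis=0).round(4).tolist(), np.degrees(np.polyfit(r[:,0],r[:,1],1)[0]))
    m=(w[...,2]>.004)&(w[...,2]<.016)&(f[...,0]>-.18)&(f[...,0]<.0)&(f[...,1]>-.09)&(f[...,1]<.01); q=f[m];print("board",np.percentile(q[:,0],[2,98]),np.median(w[m][:,2]))
    if n=="top":
        for lab,(a,b,c,e,zl,zh) in dict(pot=(325,362,145,185,.06,.09),bottletop=(195,230,125,165,.14,.2),mug=(340,380,195,235,.08,.11),rib=(160,210,165,215,.045,.075),block=(160,210,165,215,.02,.04)).items():
            k=(u>=a)&(u<=b)&(v>=c)&(v<=e)&(w[...,2]>zl)&(w[...,2]<zh); print(lab,rect(w[k])[0],np.median(w[k][:,2]))
E
```

```text
time: 32.28
tool_pos: [0.491, 0.0149, 0.2266]
tcp_rot: [-0.289, -3.122, -0.0]
wrist_force: [0.3, -0.8, -0.3]
width: 1.0
time: 32.7
tool_pos: [0.5128, 0.1088, 0.2796]
tcp_rot: [0.291, 3.124, 0.003]
wrist_force: [0.4, -1.1, 0.0]
width: 1.0
time: 32.87
tool_pos: [0.5124, 0.1088, 0.2785]
tcp_rot: [0.286, 3.127, 0.001]
wrist_force: [0.0, 0.1, -0.6]
width: 0.999
side 531 ((-67.85906982421875, -36.25067901611328), (125.69114685058594, 165.62677001953125), 0.19794481992721558)
-1 [[-0.129, -0.1186], [-0.0664, -0.113], [-0.005, -0.098]] -0.18912215915797967
1 [[-0.1284, 0.0236], [-0.0656, 0.0309], [-0.0057, 0.0457]] 0.11613857954220905
board [-0.12804556 -0.00244846] 0.010576536368703815
top 394 ((-67.28848266601562, -38.004791259765625), (160.09228515625, 126.06489562988281), 89.80396270751953)
-1 [[-0.1292, -0.1179], [-0.067, -0.11], [-0.0057, -0.1021]] -0.07192395416380093
1 [[-0.0822, 0.0258], [-0.039, 0.0328], [-0.0046, 0.0416]] 2.2056355900178417
board [-0.13452275 -0.00273021] 0.009953398062262586
pot ((616.2218017578125, -168.25863647460938), (50.60076904296875, 52.37831497192383), 88.78218078613281) 0.07443425655537905
bottletop ((671.5043334960938, 200.32138061523438), (25.198711395263672, 26.27507209777832), 2.052051067352295) 0.16396608447168615
mug ((463.0171203613281, -209.4315948486328), (69.19279479980469, 70.45513153076172), 43.07359313964844) 0.09333171739538504
rib ((551.9072265625, 291.4118347167969), (16.81110382080078, 63.97832107543945), 52.222476959228516) 0.060746936402383156
block ((552.1114501953125, 292.24755859375), (58.197174072265625, 89.50365447998047), 52.368858337402344) 0.029831678059527356
```

View pics/top18.png

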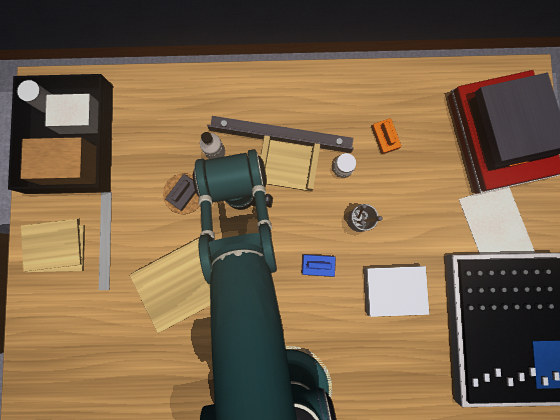

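```bash
python3 - <<'E'
from workcell import order
print(order.finish_job())
E
```

```text
the job is handed in; nothing more can be done
None
```

The job was handed in at about 33 s. `finish_job` gives no verdict, so what follows rests on my own measurements.

**What I did:**
- I lifted the weight by its rib and set it on the cork mat.
- With both open fingers I pulled the riser back and square. The first pull left it about 3.7° off, so I pulled again.
- I gripped a rail from the fence side and stood the riser on its end at the fence, with its centre about 30 mm from the face. It stood there freely.
- I gripped the rail again and lowered the riser under control onto its top.
- I then pushed it against the fence until the wrist felt about 8 N.

**Last checks, from the camera images:**

| Item | Measured |
|---|---|
| Riser resting position | flat on its top, rails up; inner board surface at z ≈ 10 mm |
| Riser centre in the fence frame | x ≈ -67 mm, y ≈ -38 mm |
| Riser edge to fence face | about 2 mm |
| Riser squareness | within about 0.2° |
| Weight to mat centre | about 2 mm, upright (heights match) |
| Paint pot, bottle, mug | moved less than 1 mm |
| Arm | clear of everything |

**Disagreement:** in the top view one rail's direction read 2.2°, but the arm hid part of that rail. The side view and the overall outline both showed the riser square, so I went by those.

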